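# Find the tight spot of a feeder's index wheel

## Robot

A 6-joint arm with a two-finger parallel gripper is mounted at the origin on the work surface. World frame = base frame: x ahead of the robot, y to its left, z up, the work surface at z = 0. Lengths are in mm, angles in degrees, forces in N, time in s.
With the tool pointing down it reaches from about 300 to 850 mm from the base axis. Payload 4.2 kg.
Tool frame: the origin (TCP) lies midway between the tips of the shut fingers; the grasp point (between the pads) lies 19 mm behind it; z points along the fingers, y is the line along which they close (so a half turn about z gives the same grasp; the last joint's range is limited). The gripper opens to 91 mm and grips with 3 to 60 N. Pads are 32 mm wide; open, the fingers measure 118 mm over their backs; the gripper's body (76 mm by 178 mm) begins 60 mm behind the grasp point.
Start: joints at [63.255, 18.312, 89.639, -0, 72.044, -1.146], TCP at [248.452, 518.57, 213.976] pointing down, gripper open.
Joint ranges: [-177.97, 177.97], [-48.28, 115.42], [12.27, 149.76], [-77.06, 257.06], [2.81, 150.46], [-146.56, 146.56]. Speed limits (degrees/s): [147.25, 147.25, 180, 180, 180, 180].

## Interface

Orientations are given as [roll, pitch, yaw] about the fixed x, y, z axes, in that order (R = Rz(yaw) Ry(pitch) Rx(roll)).
In Python, from workcell import env gives the robot as it stands.
- The arm moves only by the shell command python3 -m jog 'ROWS' [FORCE]. ROWS is a JSON object of lists of equal length, an entry for each row: "jaw": the finger opening in mm, from 0 to 91.2; "slide": the shift along the tool's x, y, z in units of 30 mm (1.0 is 30 mm), a list of three; "spin": the turn about the tool's z in units of 8 degrees (1.0 is 8 degrees). In form: {"jaw": [jaw, ...], "slide": [[dx, dy, dz], ...], "spin": [spin, ...]}. A call has 1 to 10 rows; each row shifts and turns the commanded pose from where the row before left it, along the tool's axes as they then stand; what a row does not reach is not made up. A row lasts 1/10 s, in which the tool goes at most 50 mm and 8.59 degrees, less where a joint would pass 70% of its speed; a pose out of reach is approached as far as the arm can. A call is refused whole if a number of a shift passes 1 or a number of a turn 1, either way. A call with a gripper value outside its range is refused whole. The fingers move at their own pace and stop on an object; FORCE is the grip in N (left out, the last holds). Time passes only in rows, so rows that do not move let the fingers close. It gives the time, the measured TCP pose, the force, the opening and the grip force at its end, in the units of the state.
- env.state(): the state, without advancing time (a new reading comes with each control period).
- env.grab_frame(name): name is "side" or "top"; returns the picture (480x640x3 uint8, red, green, blue); there is no depth.
- env.camera_model(name): a dict with "fx", "fy", "cx", "cy" (pixels), "camera_from_world" (4x4, takes a point from world to camera coordinates). Camera axes: x right, y up, looking along -z (the intrinsics and any distortion apply to the point x, -y, -z); pixel columns grow to the right and rows downward; lengths in mm; the calibration is good to about 2 mm. A picture is of the moment at which its call begins. camera_model takes no time and is no camera call.
- env.job_done(): hands the job in; it is judged then, once.
The state is a dict: "time_s": time; "qpos": joint angles; "qvel": joint speeds; "effort": joint torques, N m; "ee_pos": TCP position; "ee_rot": TCP orientation; "force": force on the tool from outside, world axes, zero at the start; "torque": the same for the moment, N m; "gripper_width": finger opening in mm; "gripper_force": force on a finger pad.
Only numpy, scipy, OpenCV 4.12 (cv2) and the standard library are available. Lean on these libraries where they do the work, as an engineer would, in place of code of your own. Each camera call takes 0.05 s, during which the arm holds its last target. There are 200 camera calls.

## Task

The index wheel inside the lidded feeder unit catches somewhere on its brass guide shoe. Move whatever is lying on the closed lid into the black tray, then open the lid, flip up its stay and let the lid down so that it rests on the upright stay. Then turn the wheel by its knob, feel for the place where it drags, and leave the wheel standing there with the middle of the tight spot at the shoe; do not disturb the other things on the bench.

Things in the scene. Friction and masses are not known exactly. Their poses are not given: they have to be found in the camera images.
- housing: Feeder unit: grey open-topped box fixed to the bench, 220 (x) x 270 (y) x 70 high, walls 6 mm. Origin: centre of its underside; x points away from the robot (yaw within 0.2), towards the lid's hinge; y left, z up. Inside: the wheel in front, the stay across the rear, the shoe at the wheel's left (+y).
- lid: White lid plate 220 x 270 x 6, hinged at the rear (+x) rim. Origin: mid hinge line, at (110, 0, 70.5) mm in the housing's frame; z: the plate's normal. Its tilt is the opening angle: 0 shut, at most 1.75 rad (stop, leaning back). Let go above about 1.5 rad it stays up or leans back; lower, it falls onto the stay if that is up (resting at 1.21 rad), else shut. Takes under 4 N at the tab.
- lid_tab (a point): Centre of the lid's handle: black tab 24 mm wide (y), 40 long, 8 thick, in the lid's plane beyond the middle of its front edge; this point is 240 mm from the hinge line, 20 mm beyond the edge. Pinched from above across its width, it pivots between the finger pads as the lid swings.
- stay: Steel bar 12 (x) x 10 (z) x 150 mm long along its own y, round black tip. Origin: its pivot, at (55, -100, 52) mm in the housing's frame; it swings about the housing's x. Down, it lies along +y; it swings up to 1.65 rad, just past upright, and stays there; well short of it, it falls. Free space of 25 mm or more below its outer half. Reachable once the lid is open 1.6 rad or more.
- stay_grip (a point): Point in the middle of the stay bar, 120 mm from its pivot: a good place to pinch it across its 12 mm width.
- wheel: Aluminium disc of 65 mm radius, 12 thick, level, on a vertical axis; turns endlessly both ways. Origin: on its axis, at (-35, 0, 15) mm in the housing's frame; x points to the knob. Free, it takes under 2 N at the knob. One unseen spot of its rim, elsewhere each time, rubs on the shoe within 0.17 rad of its middle: there the drag at the knob rises to 6 to 12 N, and the wheel stays when let go.
- knob_mid (a point): Point in the middle of the wheel's upright black crank knob (16 mm diameter, 36 mm tall, it spins freely on its own pin), 42 mm from the wheel's axis; the knob's top is 64 mm above the bench, 6 mm below the housing's rim.
- shoe: Brass guide shoe on a stiff spring, fixed beside the wheel at its left; the round nose that touches the rim has a 10 mm radius. Origin: on the nose's axis, 77 mm from the wheel's axis along the housing's +y.
- tray: Black open tray fixed to the bench, 270 (x) x 190 (y) x 30 high, walls 4 mm. Origin: centre of its underside. It stands to the left or the right of the feeder, the meter at the other side.
- sink_wide: Finned aluminium heat sink 84 (x) x 40 (y) x 26 high, lying on the lid. Origin: centre of its underside. May be absent.
- sink_slim: Narrow finned aluminium heat sink 92 (x) x 30 (y) x 32 high, lying on the lid. Origin: centre of its underside. May be absent.
- case: Black plastic parts case, shut, 80 (x) x 42 (y) x 26 high, lying on the lid. Origin: centre of its underside. May be absent.
- relay: White relay on a black base, 74 (x) x 36 (y) x 34 high, lying on the lid. Origin: centre of its underside. May be absent.
- driver: Bystander: screwdriver 170 mm long, lying on the bench.
- flask: Bystander: white bottle, 52 mm diameter, 100 high, upright.
- brush: Bystander: brush 160 mm long, lying on the bench.
- spool: Bystander: steel spool, 70 mm diameter, 44 high, behind the feeder.
- jar: Bystander: amber jar, 60 mm diameter, 70 high, behind the feeder.
- gauge: Bystander: steel gauge block 75 x 35 x 30 high, in front of the feeder.
Not all that is in view belongs to the job. What is shaped like the sink_slim but blue, brown or green is not meant.

How it is judged:
By the outcome, as a careful person would: the job done as asked, in the order asked, and still so for the second after the job is handed in, with the robot touching nothing.
Of sink_wide, sink_slim, case, relay only 2 to 4 are there at a start; the rules pass over those that are not, and their reading is None.
At some moment in a run one of sink_wide, sink_slim, case, relay may be knocked a few centimetres aside while the robot is not near it.
Once in a run the grip may slacken for a moment while it holds something.
It also fails if it takes over 210 s, if anything falls off the work surface, if the arm or the gripper's body presses on something with over 40 N, if the wrist force passes 120 N, or if a joint passes its speed limit or range.

## Working session

There is one attempt and no reset: what is moved stays moved. The work goes in short steps, Python scripts to look and compute and a shell command to move; the robot and the scene stay as the last step left them, time stands still between calls to the robot, and variables do not carry over. Pictures are saved under pics/ and viewed, at most 14 in all, crops included, and the job is handed in when it is done.

```bash
ls; mkdir -p pics
python3 - <<'E'
from workcell import env
import cv2
for n in("top","side"):
    cv2.imwrite(f"pics/{n}0.png",env.grab_frame(n)[:,:,::-1]); 
    m=env.camera_model(n);print({k:(v if not hasattr(v,'shape') else v.round(3).tolist()) for k,v in m.items()})
print(env.state())
E
```

```text
pics
{'fx': 478.91600598608125, 'fy': 478.91600598608125, 'cx': 315.3470747195855, 'cy': 245.2495322109111, 'camera_from_world': [[-0.016, -1.0, -0.0, -0.587], [0.998, -0.016, 0.066, -585.211], [-0.066, 0.001, 0.998, -1019.093], [0.0, 0.0, 0.0, 1.0]]}
{'fx': 476.9308058859967, 'fy': 476.9308058859967, 'cx': 327.7686756083482, 'cy': 237.9796941871462, 'camera_from_world': [[-1.0, -0.011, 0.009, 593.304], [0.014, -0.698, 0.716, -74.948], [-0.002, 0.716, 0.698, -1118.344], [0.0, 0.0, 0.0, 1.0]]}
{'time_s': 0.1, 'qpos': array([ 6.32544123e+01,  1.83486751e+01,  8.96987535e+01,  5.97308497e-04,
        7.20455993e+01, -1.14722383e+00]), 'qvel': array([ 0.03539945, -0.04555536, -0.17157697,  0.07406015,  0.06053922,
       -0.00105144]), 'effort': array([ 1.06596847e-04, -4.13334811e+01, -2.32510543e+01,  7.30505283e-02,
        4.22701507e-02, -6.68550092e-05]), 'ee_pos': array([248.23778192, 518.1503775 , 213.20187127]), 'ee_rot': array([-1.79907002e+02, -2.43036283e-03,  1.54401450e+02]), 'force': array([ 0.30673491, -0.36099705, -0.45460413]), 'torque': array([-0.03215081,  0.0210605 , -0.0022021 ]), 'gripper_force': 0.0, 'gripper_width': 91.20061375389062}
```

View pics/top0.png

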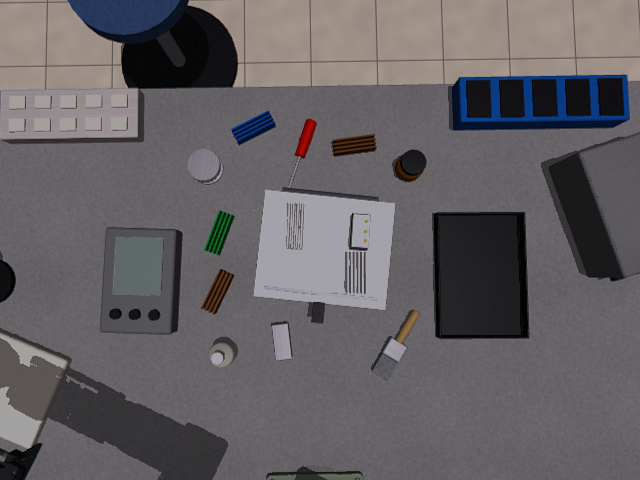

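View pics/side0.png

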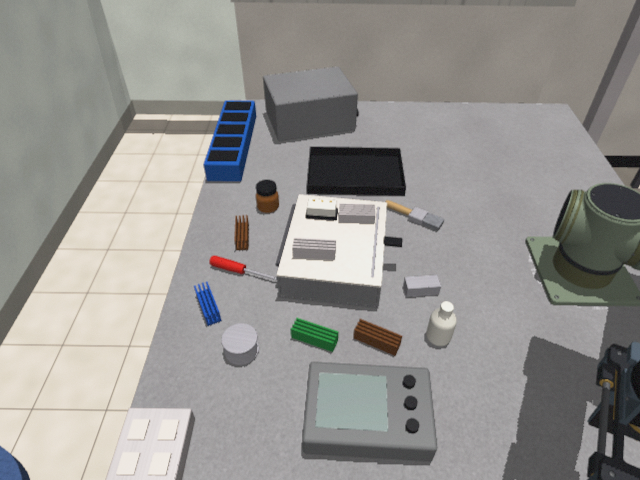

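Top view: the lid spans about (255–395, 190–310) with its tab at (317,312), and the tray is at (480,275). On the lid are finned parts at (295,226) and (355,272) and a relay at (360,231). Lookalikes for sink_slim are blue (253,127), brown (353,145) and (218,291), and green (219,232). All of these lie off the lid, so they are not meant. Next is a close crop to check the choice.

```bash
cat > h.py <<'E'
import numpy as np, cv2
from workcell import env
def ray(n,u,v):
    m=env.camera_model(n);T=np.array(m["camera_from_world"]);R=T[:3,:3]
    d=R.T@np.array([(u-m["cx"])/m["fx"],-(v-m["cy"])/m["fy"],-1]);return -R.T@T[:3,3],d
def onz(n,u,v,z):
    o,d=ray(n,u,v);return (o+d*(z-o[2])/d[2]).round(1)
def proj(n,p):
    m=env.camera_model(n);T=np.array(m["camera_from_world"]);c=T[:3,:3]@np.array(p,float)+T[:3,3]
    return np.array([m["cx"]+m["fx"]*c[0]/-c[2],m["cy"]-m["fy"]*c[1]/-c[2]]).round(1)
def pic(n,name,box=None,s=1):
    f=env.grab_frame(n)[:,:,::-1].copy()
    if box: f=f[box[1]:box[3],box[0]:box[2]]
    cv2.imwrite("pics/"+name,cv2.resize(f,None,fx=s,fy=s,interpolation=cv2.INTER_CUBIC))
E
python3 - <<'E'
from h import *
f=cv2.imread("pics/top0.png")
cv2.imwrite("pics/crop1.png",cv2.resize(f[180:330,245:405],None,fx=4,fy=4,interpolation=cv2.INTER_CUBIC)[:600])
# lid corners (hand-read) at z=76
for p in [(265,190),(395,202),(386,309),(254,296)]: print(p,onz("top",*p,73.5))
for p in [(433,212),(525,212),(528,337),(438,337)]: print("tray",onz("top",*p,30))
E
```

```text
(265, 190) [697.8  92.7  73.5]
(395, 202) [ 668.5 -175.7   73.5]
(386, 309) [ 449.2 -151.5   73.5]
(254, 296) [479.8 117.1  73.5]
tray [ 652.3 -264.4   30. ]
tray [ 649.1 -462.6   30. ]
tray [ 382.6 -457.1   30. ]
tray [ 385.6 -266.5   30. ]
```

View pics/crop1.png

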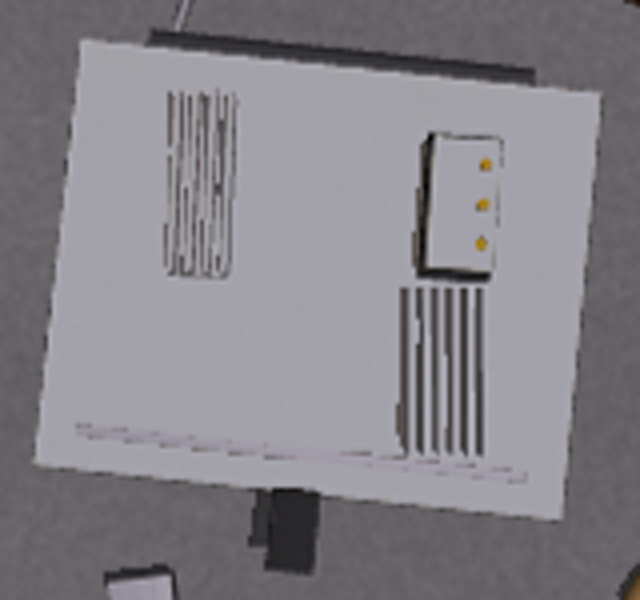

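The crop shows, in crop pixels: the white/black relay (468,203), the wide sink with its fins (443,372), and the slim white-grey sink (201,184). There is no case. The tab is at about (292,530).

```bash
python3 - <<'E'
from h import *
c=lambda x,y:(245+x/4,180+y/4)
print("relay",onz("top",*c(468,203),110.5),"wide",onz("top",*c(443,372),102.5),"slim",onz("top",*c(201,184),108.5),"tab",onz("top",*c(292,530),73.5))
# cross-check in side view
for nm,p in dict(relay=(597,-93,108),wide=(520,-80,102),slim=(603,36,108),tab=(444.6,-15,73.5)).items(): print(nm,proj("side",p))
g=cv2.imread("pics/side0.png");
E
python3 -m jog '{"jaw":[91,91,91,91,91,91,91,91,91,91],"slide":[[0,0,0],[0,0,0],[0,0,0],[0,0,0],[0,0,0],[0,0,0],[0,0,0],[0,0,0],[0,0,0],[0,0,0]],"spin":[-1,-1,-0.7,0,0,0,0,0,0,0]}' 40
```

```text
relay [ 606.5 -102.5  110.5] wide [523.2 -89.1 102.5] slim [618.2  29.6 108.5] tab [444.3 -13.   73.5]
relay [327.  205.5]
wide [360.2 211.6]
slim [323.5 244.7]
tab [393.9 240.5]
time_s: 1.1
ee_pos: [248.4, 518.6, 214.0]
ee_rot: [180.0, 0.0, 176.0]
force: [-0.5, 0.5, 0.7]
gripper_width: 91.3
gripper_force: 0.0
```

```bash
cat >> h.py <<'E'
def go(x=None,y=None,z=None,yaw=None):
    s=env.state();p=s["ee_pos"];d=np.array([(t-c) if t is not None else 0 for t,c in zip((x,y,z),p)])
    a=np.radians(s["ee_rot"][2]);R=cv2.Rodrigues(np.array([0,0,a]))[0]@np.diag([1,-1,-1])
    print("pos",p.round(1),"yaw",s["ee_rot"][2].round(2),"w",s["gripper_width"].round(1),"units",(R.T@d/30).round(3),"" if yaw is None else "spin %.2f"%(-(yaw-s["ee_rot"][2])/8))
E
R='{"jaw":[60,60,60,60,60,60,60,60,60,60],"slide":[[-0.67,-0.99,0],[-0.67,-0.99,0],[-0.67,-0.99,0],[-0.67,-0.99,0],[-0.67,-0.99,0],[-0.67,-0.99,0],[-0.67,-0.99,0],[-0.67,-0.99,0],[-0.67,-0.99,0],[-0.67,-0.99,0]],"spin":[0,0,0,0,0,0,0,0,0,0]}' ; : 
python3 -m jog '{"jaw":[60,60,60,60,60,60,60,60,60,60],"slide":[[-0.67,-0.99,0],[-0.67,-0.99,0],[-0.67,-0.99,0],[-0.67,-0.99,0],[-0.67,-0.99,0],[-0.67,-0.99,0],[-0.67,-0.99,0],[-0.67,-0.99,0],[-0.67,-0.99,0],[-0.67,-0.99,0]],"spin":[0,0,0,0,0,0,0,0,0,0]}'
python3 -m jog '{"jaw":[60,60,60,60,60,60,60,60,60,60],"slide":[[-0.67,-0.99,0],[-0.67,-0.99,0],[-0.67,-0.99,0],[-0.67,-0.99,0],[-0.67,-0.99,0],[-0.67,-0.99,0],[-0.67,-0.99,0],[-0.67,-0.99,0],[-0.67,-0.99,0],[-0.67,-0.99,0]],"spin":[0,0,0,0,0,0,0,0,0,0]}'
python3 -m jog '{"jaw":[60,60],"slide":[[0,0,0],[0,0,0]],"spin":[0,0]}'
python3 -c "
from h import *
go(606.5,-102.5,80)"
```

```text
time_s: 2.1
ee_pos: [428.9, 207.0, 214.2]
ee_rot: [180.0, 0.0, 176.0]
force: [0.8, 1.8, -0.7]
gripper_width: 60.0
gripper_force: 0.0
time_s: 3.1
ee_pos: [608.7, -103.4, 214.0]
ee_rot: [180.0, 0.0, 176.0]
force: [-0.8, -0.5, 0.2]
gripper_width: 59.6
gripper_force: 0.0
time_s: 3.3
ee_pos: [607.9, -102.4, 213.5]
ee_rot: [180.0, -0.1, 175.9]
force: [0.4, -0.2, -0.1]
gripper_width: 60.4
gripper_force: 0.0Traceback (most recent call last):
  File "<string>", line 3, in <module>
    go(606.5,-102.5,80)
    ~~^^^^^^^^^^^^^^^^^
  File "h.py", line 18, in go
    print("pos",p.round(1),"yaw",s["ee_rot"][2].round(2),"w",s["gripper_width"].round(1),"units",(R.T@d/30).round(3),"" if yaw is None else "spin %.2f"%(-(yaw-s["ee_rot"][2])/8))
                                                             ^^^^^^^^^^^^^^^^^^^^^^^^
AttributeError: 'float' object has no attribute 'round'
```

```bash
sed -i 's/s\["gripper_width"\].round(1)/round(float(s["gripper_width"]),1)/' h.py
python3 -m jog '{"jaw":[60,60,60,60,60,60,60],"slide":[[0,0,0.9],[0,0,0.9],[0,0,0.9],[0,0,0.7],[0,0,0.5],[0,0,0.5],[0,0,0.03]],"spin":[0,0,0,0,0,0,0]}'
python3 -m jog '{"jaw":[20,20,20,20,20,20,20,20],"slide":[[0,0,0],[0,0,0],[0,0,0],[0,0,0],[0,0,0],[0,0,0],[0,0,0],[0,0,-0.3]],"spin":[0,0,0,0,0,0,0,0]}' 40
python3 -c "
from h import *
go(570,-330,110)"
```

```text
time_s: 4.0
ee_pos: [606.0, -100.4, 79.4]
ee_rot: [179.9, -0.3, 176.1]
force: [-0.1, 0.2, -0.1]
gripper_width: 60.0
gripper_force: 0.0
time_s: 4.8
ee_pos: [607.1, -102.0, 89.2]
ee_rot: [-180.0, -0.1, 176.0]
force: [-0.6, 0.0, -1.0]
gripper_width: 35.9
gripper_force: 40.0
pos [ 607.1 -102.    89.2] yaw 176.01 w 35.9 units [ 0.705 -7.667 -0.692]
```

```bash
python3 -m jog '{"jaw":[20,20,20,20,20,20,20,20,20,20],"slide":[[0,0,-0.4],[0.08,-0.8,0],[0.08,-0.9,0],[0.09,-0.9,0],[0.09,-0.9,0],[0.09,-0.9,0],[0.09,-0.9,0],[0.09,-0.9,0],[0.09,-0.9,0],[0,-0.57,0]],"spin":[0,0,0,0,0,0,0,0,0,0]}' 
python3 -m jog '{"jaw":[20,20,20,20,20],"slide":[[0,0,0.8],[0,0,0.8],[0,0,0.8],[0,0,0.3],[0,0,0]],"spin":[0,0,0,0,0]}' 
python3 -c "
from h import *
go(570,-330,9)"
```

```text
time_s: 5.8
ee_pos: [570.5, -332.2, 102.6]
ee_rot: [-180.0, 0.0, 175.9]
force: [0.6, 0.4, -1.9]
gripper_width: 35.9
gripper_force: 40.0
time_s: 6.3
ee_pos: [570.4, -329.5, 19.8]
ee_rot: [179.9, -0.1, 176.0]
force: [-0.1, -0.5, -1.4]
gripper_width: 35.7
gripper_force: 40.0
pos [ 570.4 -329.5   19.8] yaw 176.01 w 35.7 units [ 0.013 -0.017  0.362]
```

```bash
python3 -m jog '{"jaw":[20,20,20],"slide":[[0,0,0.2],[0,0,0.15],[0,0,0]],"spin":[0,0,0]}' 
python3 -m jog '{"jaw":[55,55,55,55,55,55,55,55,55],"slide":[[0,0,0],[0,0,0],[0,0,0],[0,0,0],[0,0,-0.5],[0,0,-0.9],[0,0,-0.9],[0,0,-0.9],[0,0,0]],"spin":[0,0,0,0,0,0,0,0,0]}' 
python3 -c "
from h import *
go(523,-89,80)"
```

```text
time_s: 6.6
ee_pos: [571.1, -330.0, 10.7]
ee_rot: [180.0, 0.0, 176.0]
force: [-0.1, 0.2, -0.8]
gripper_width: 35.6
gripper_force: 40.0
time_s: 7.5
ee_pos: [573.7, -331.7, 112.3]
ee_rot: [-179.7, 0.5, 176.0]
force: [-0.1, -0.4, 0.6]
gripper_width: 54.7
gripper_force: 0.0
pos [ 573.7 -331.7  112.3] yaw 176.0 w 54.7 units [2.249 7.951 1.076]
```

```bash
python3 -c "
from h import *
f=env.grab_frame('top')[:,:,::-1];g=cv2.imread('pics/top0.png')
cv2.imwrite('pics/top1.png',f)
d=cv2.absdiff(f,g).max(2)
for n,(a,b,c,e) in dict(slim=(280,198,312,255),wide=(342,250,372,298)).items(): print(n,(d[b:e,a:c]>40).sum())"
python3 -m jog '{"jaw":[62,62,62,62,62,62,62,62,62,62],"slide":[[0,0,-0.5],[0.25,0.88,0],[0.25,0.88,0],[0.25,0.88,0],[0.25,0.88,0],[0.25,0.88,0],[0.25,0.88,0],[0.25,0.88,0],[0.25,0.88,0],[0.25,0.91,0]],"spin":[0,0,0,0,0,0,0,0,0,0]}' 
python3 -m jog '{"jaw":[62],"slide":[[0,0,0]],"spin":[0]}' 
python3 -c "
from h import *
go(523,-89,80)"
```

```text
slim 0
wide 11
time_s: 8.55
ee_pos: [519.2, -86.3, 120.7]
ee_rot: [180.0, -0.1, 176.0]
force: [0.0, 0.7, -0.2]
gripper_width: 62.1
gripper_force: 0.0
time_s: 8.65
ee_pos: [518.5, -84.7, 120.8]
ee_rot: [179.9, -0.2, 176.2]
force: [-1.0, 0.6, -0.7]
gripper_width: 62.4
gripper_force: 0.0
pos [518.5 -84.7 120.8] yaw 176.17 w 62.4 units [-0.159 -0.133  1.358]
```

```bash
python3 -m jog '{"jaw":[62,62,62,62],"slide":[[-0.16,-0.13,0],[0,0,0.7],[0,0,0.6],[0,0,0.04]],"spin":[0,0,0,0]}'
python3 -m jog '{"jaw":[20,20,20,20,20,20,20,20],"slide":[[0,0,0],[0,0,0],[0,0,0],[0,0,0],[0,0,0],[0,0,0],[0,0,-0.3],[0,0,-0.4]],"spin":[0,0,0,0,0,0,0,0]}' 40
python3 -m jog '{"jaw":[20,20,20,20,20,20,20,20,20,20],"slide":[[-0.05,-0.95,0],[-0.05,-0.95,0],[-0.05,-0.95,0],[-0.05,-0.95,0],[-0.05,-0.95,0],[-0.05,-0.95,0],[-0.05,-0.95,0],[-0.05,-0.95,0],[-0.05,-0.95,0],[-0.05,-0.95,0]],"spin":[0,0,0,0,0,0,0,0,0,0]}' 
python3 -m jog '{"jaw":[20,20],"slide":[[-0.05,-0.95,0],[0,0,0]],"spin":[0,0]}' 
python3 -c "
from h import *
go(517,-405,10.5)"
```

```text
time_s: 9.05
ee_pos: [523.6, -92.6, 79.0]
ee_rot: [180.0, -0.3, 175.9]
force: [-0.4, 0.4, 0.3]
gripper_width: 61.9
gripper_force: 0.0
time_s: 9.85
ee_pos: [523.8, -91.3, 102.2]
ee_rot: [180.0, -0.2, 176.0]
force: [0.7, -0.7, -1.7]
gripper_width: 40.1
gripper_force: 39.3
time_s: 10.85
ee_pos: [519.7, -378.0, 102.9]
ee_rot: [180.0, -0.0, 176.0]
force: [0.6, -0.4, -2.0]
gripper_width: 40.1
gripper_force: 39.3
time_s: 11.05
ee_pos: [519.2, -409.1, 102.7]
ee_rot: [-179.9, 0.1, 175.8]
force: [0.4, -0.3, -1.4]
gripper_width: 40.0
gripper_force: 39.3
pos [ 519.2 -409.1  102.7] yaw 175.84 w 40.0 units [0.084 0.13  3.074]
```

```bash
python3 -m jog '{"jaw":[20,20,20,20,20],"slide":[[0.08,0.1,0.9],[0,0,0.9],[0,0,0.9],[0,0,0.36],[0,0,0]],"spin":[0,0,0,0,0]}' 
python3 -m jog '{"jaw":[56,56,56,56,56,56,56,56,56,56],"slide":[[0,0,0],[0,0,0],[0,0,0],[0,0,0],[0,0,-0.5],[0,0,-0.9],[0,0,-0.9],[0,0,-0.9],[0,0,-0.8],[0,0,0]],"spin":[0,0,0,0,0,0,0,0,0,0]}' 
python3 -c "
from h import *
f=env.grab_frame('top')[:,:,::-1];g=cv2.imread('pics/top0.png')
cv2.imwrite('pics/top2.png',f)
d=cv2.absdiff(f,g).max(2)
print((d[198:255,280:312]>40).sum())
go(618,30,80)"
```

```text
time_s: 11.55
ee_pos: [517.1, -401.5, 10.5]
ee_rot: [179.9, -0.1, 176.0]
force: [0.3, 0.2, -1.5]
gripper_width: 40.0
gripper_force: 40.0
time_s: 12.55
ee_pos: [519.3, -404.1, 135.9]
ee_rot: [-179.7, 0.4, 176.0]
force: [1.0, -0.3, -0.1]
gripper_width: 55.8
gripper_force: 0.0
1
pos [ 518.2 -403.2  133.4] yaw 176.0 w 56.5 units [-2.31  14.637  1.779]
```

```bash
python3 -m jog '{"jaw":[56,56,56,56,56,56,56,56,56,56],"slide":[[-0.145,0.92,0],[-0.145,0.92,0],[-0.145,0.92,0],[-0.145,0.92,0],[-0.145,0.92,0],[-0.145,0.92,0],[-0.145,0.92,0],[-0.145,0.92,0],[-0.145,0.92,0],[-0.145,0.92,0]],"spin":[0,0,0,0,0,0,0,0,0,0]}' 
python3 -m jog '{"jaw":[56,56,56,56,56,56,56],"slide":[[-0.145,0.9,0],[-0.145,0.9,0],[-0.145,0.9,0],[-0.145,0.9,0],[-0.145,0.9,0],[-0.145,0.9,0],[0,0,0]],"spin":[0,0,0,0,0,0,0]}' 
python3 -c "
from h import *
go(618,30,80)"
```

```text
time_s: 13.6
ee_pos: [579.1, -128.8, 129.3]
ee_rot: [180.0, -0.1, 176.0]
force: [-0.2, 0.0, -0.1]
gripper_width: 56.1
gripper_force: 0.0
time_s: 14.3
ee_pos: [617.0, 32.6, 129.2]
ee_rot: [179.9, -0.1, 176.2]
force: [0.4, -0.4, 0.4]
gripper_width: 56.1
gripper_force: 0.0
pos [617.   32.6 129.2] yaw 176.18 w 56.1 units [-0.04  -0.084  1.641]
```

```bash
python3 -m jog '{"jaw":[56,56,56,56],"slide":[[-0.04,-0.08,0.5],[0,0,0.7],[0,0,0.43],[0,0,0]],"spin":[0,0,0,0]}'
python3 -m jog '{"jaw":[15,15,15,15,15,15,15,15,15],"slide":[[0,0,0],[0,0,0],[0,0,0],[0,0,0],[0,0,0],[0,0,0],[0,0,0],[0,0,-0.3],[0,0,-0.4]],"spin":[0,0,0,0,0,0,0,0,0]}' 40
python3 -m jog '{"jaw":[15,15,15,15,15,15,15,15,15,15],"slide":[[0.36,-0.94,0],[0.36,-0.94,0],[0.36,-0.94,0],[0.36,-0.94,0],[0.36,-0.94,0],[0.36,-0.94,0],[0.36,-0.94,0],[0.36,-0.94,0],[0.36,-0.94,0],[0.36,-0.94,0]],"spin":[0,0,0,0,0,0,0,0,0,0]}' 
python3 -m jog '{"jaw":[15,15,15,15],"slide":[[0.36,-0.94,0],[0.36,-0.94,0],[0.36,-0.94,0],[0,0,0]],"spin":[0,0,0,0]}' 
python3 -c "
from h import *
go(450,-325,10.5)"
```

```text
time_s: 14.7
ee_pos: [616.2, 26.5, 79.0]
ee_rot: [-180.0, -0.3, 176.0]
force: [-0.6, -0.4, -0.6]
gripper_width: 56.1
gripper_force: 0.0
time_s: 15.6
ee_pos: [617.1, 26.9, 102.0]
ee_rot: [-180.0, -0.2, 176.0]
force: [0.4, 0.0, -1.0]
gripper_width: 30.2
gripper_force: 40.0
time_s: 16.6
ee_pos: [490.1, -247.8, 103.2]
ee_rot: [-180.0, -0.0, 176.0]
force: [0.2, -0.2, -1.8]
gripper_width: 29.9
gripper_force: 40.0
time_s: 17.0
ee_pos: [451.3, -331.8, 103.1]
ee_rot: [-179.9, -0.0, 175.8]
force: [0.7, 1.3, -1.4]
gripper_width: 29.5
gripper_force: 40.0
pos [ 451.3 -331.8  103.1] yaw 175.81 w 29.5 units [0.058 0.225 3.088]
```

```bash
python3 -m jog '{"jaw":[15,15,15,15,15],"slide":[[0.05,0.2,0.9],[0,0,0.9],[0,0,0.9],[0,0,0.38],[0,0,0]],"spin":[0,0,0,0,0]}' 
python3 -m jog '{"jaw":[46,46,46,46,46,46,46,46,46,46],"slide":[[0,0,0],[0,0,0],[0,0,0],[0,0,0],[0,0,-0.5],[0,0,-0.9],[0,0,-0.9],[0,0,-0.9],[0,0,-0.8],[0,0,0]],"spin":[0,0,0,0,0,0,0,0,0,0]}' 
python3 -m jog '{"jaw":[46,46,46,46,46,46,46,46],"slide":[[0,0.9,0],[0,0.9,0],[0,0.9,0],[0,0.9,0],[0,0.9,0],[0,0,0],[0,0,0],[0,0,0]],"spin":[-0.3,0,0,0,0,0,0,0]}' 
python3 -c "
from h import *
pic('top','top3.png',(240,170,560,410),2)
go(444.5,-14,60,173.65)"
```

```text
time_s: 17.5
ee_pos: [451.6, -322.1, 10.2]
ee_rot: [180.0, -0.1, 176.0]
force: [0.3, 0.4, -1.4]
gripper_width: 29.6
gripper_force: 40.0
time_s: 18.5
ee_pos: [453.5, -324.1, 133.8]
ee_rot: [-179.8, 0.4, 176.0]
force: [-0.4, -0.7, 0.1]
gripper_width: 46.1
gripper_force: 0.0
time_s: 19.3
ee_pos: [456.4, -188.4, 129.8]
ee_rot: [-180.0, -0.0, 178.4]
force: [-0.3, 0.5, 0.2]
gripper_width: 46.4
gripper_force: 0.0
pos [ 456.5 -188.6  129.9] yaw 178.35 w 46.1 units [0.566 5.805 2.33 ] spin 0.59
```

View pics/top3.png

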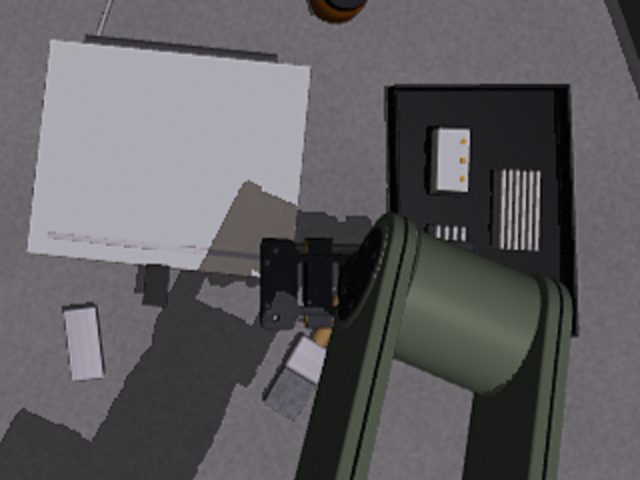

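The relay, the wide sink and the slim sink are all in the tray, seen at about (450,160), (520,210) and (450,233) in the crop. The lid is empty. Before reaching inside I want the gripper's real shape, so I'll look from the side.

```bash
python3 -c "
from h import *
pic('side','side1.png',(270,60,540,260),2.9)
print(proj('side',(456.5,-188.6,130)),proj('top',(456.5,-188.6,130)))"
```

```text
[385.2 174. ] [409.5 306.8]
```

View pics/side1.png

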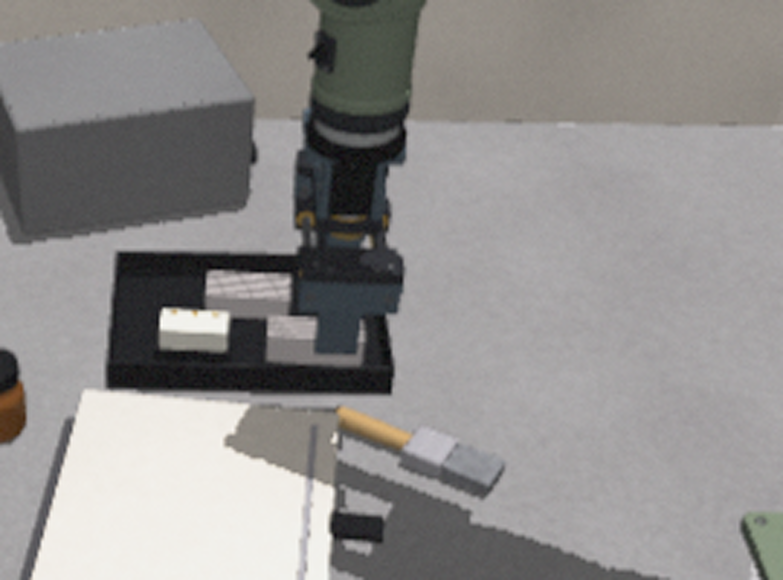

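The side view shows the gripper end-on: a narrow finger at crop (338,335) below a 76 mm wide bracket at (350,280). I need to know whether the body narrows as the jaws close, because that decides whether the stay can be pinched in front of the lid. I'll move to the tab with the jaws shut and look.

```bash
python3 -m jog '{"jaw":[12,12,12,12,12,12,12,12,12,12],"slide":[[0.1,0.95,0],[0.1,0.95,0],[0.1,0.95,0],[0.1,0.95,0],[0.1,0.95,0],[0.1,0.95,0],[0,0,0],[0,0,0],[0,0,0],[0,0,0]],"spin":[0.59,0,0,0,0,0,0,0,0,0]}'
python3 -c "
from h import *
pic('top','top4.png',(200,200,480,400),2.8)
go(444.5,-14,60,173.65)
p=env.state()['ee_pos'];print(proj('top',p+[0,0,60]),proj('top',p+[0,89,79]),proj('top',p+[0,-89,79]))"
```

```text
time_s: 20.4
ee_pos: [455.1, -16.9, 130.2]
ee_rot: [-180.0, -0.0, 173.6]
force: [0.1, 0.6, 0.3]
gripper_width: 12.0
gripper_force: 0.0
pos [455.1 -16.8 130.2] yaw 173.59 w 12.3 units [0.362 0.055 2.34 ] spin -0.01
[320.4 311.2] [269.8 312.8] [371.2 311.2]
```

View pics/top4.png

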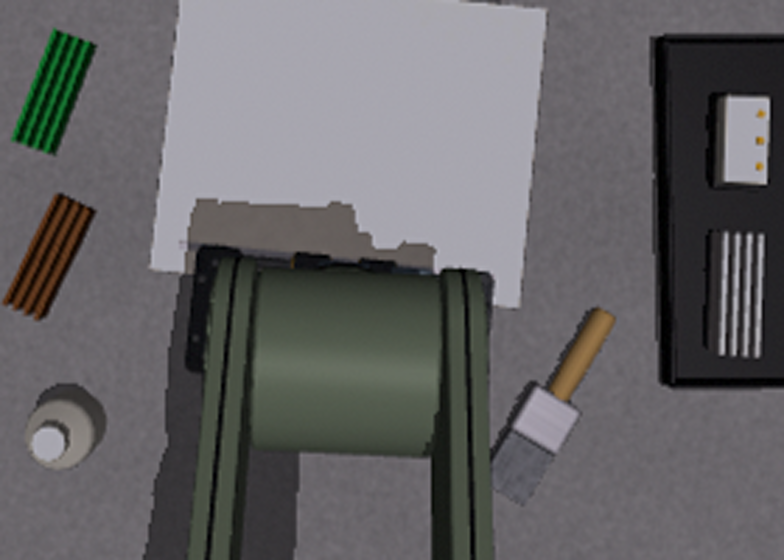

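The body stays ±89 mm wide when shut, spanning crop x from about 188 to 490. With the lid up I can't pinch the stay across x without the body hitting the lid, so I'll lift the stay with the side of the shut fingers. The tab comes first.

```bash
python3 -m jog '{"jaw":[40,40,40,40,40,40,40],"slide":[[0.5,0.04,0],[0,0,0],[0,0,0],[0,0,0.9],[0,0,0.8],[0,0,0.5],[0,0,0]],"spin":[0,0,0,0,0,0,0]}'
python3 -m jog '{"jaw":[5,5,5,5,5,5,5],"slide":[[0,0,0],[0,0,0],[0,0,0],[0,0,0],[0,0,0],[0,0,0],[0,0,0]],"spin":[0,0,0,0,0,0,0]}' 25
python3 - <<'E'
from h import *
go()
a=np.radians(-6.35); R=np.array([[np.cos(a),-np.sin(a)],[np.sin(a),np.cos(a)]])
p=env.state()["ee_pos"];C=np.array([573.8,-29.4])
q=R.T@(p[:2]-C);print("housing xy",q)
r=110-q[0];th0=0
prev=np.array([q[0],p[2]]);z0=p[2]
# arc about hinge (110, 70.5+?): grip point offset from hinge
for t in np.arange(0.125,1.7,0.125):
    # grip in plate mid (3 mm above hinge line)
    n=np.array([110-r*np.cos(t)+3*np.sin(t), z0+r*np.sin(t)+3*np.cos(t)-3]);d=n-prev;prev=n
    print(round(t,3),(-d/30).round(2))
E
```

```text
time_s: 21.15
ee_pos: [439.4, -13.2, 62.6]
ee_rot: [-180.0, -0.2, 173.7]
force: [-0.4, 0.4, 0.2]
gripper_width: 39.6
gripper_force: 0.0
time_s: 21.85
ee_pos: [441.5, -11.8, 65.1]
ee_rot: [179.8, 0.2, 173.5]
force: [1.2, 5.1, -2.6]
gripper_width: 23.5
gripper_force: 25.0
pos [441.5 -11.8  65.1] yaw 173.53 w 23.5 units [0. 0. 0.] 
housing xy [-133.39046668    2.87935919]
0.125 [-0.08 -1.01]
0.25 [-0.2  -0.99]
0.375 [-0.32 -0.96]
0.5 [-0.44 -0.91]
0.625 [-0.55 -0.85]
0.75 [-0.65 -0.78]
0.875 [-0.74 -0.69]
1.0 [-0.82 -0.59]
1.125 [-0.89 -0.48]
1.25 [-0.94 -0.37]
1.375 [-0.98 -0.25]
1.5 [-1.01 -0.12]
1.625 [-1.01  0.  ]
```

```bash
python3 -m jog '{"jaw":[5,5,5,5,5,5,5,5],"slide":[[-0.04,0.05,-0.5],[-0.04,0,-0.5],[-0.1,0,-0.5],[-0.1,0,-0.5],[-0.16,0,-0.48],[-0.16,0,-0.48],[-0.22,0,-0.46],[-0.22,0,-0.46]],"spin":[0,0,0,0,0,0,0,0]}' 25
python3 -m jog '{"jaw":[5,5],"slide":[[0,0,0],[0,0,0]],"spin":[0,0]}'
```

```text
time_s: 22.65
ee_pos: [472.1, -15.4, 181.7]
ee_rot: [-180.0, 0.1, 173.6]
force: [3.9, -1.0, -5.8]
gripper_width: 24.0
gripper_force: 25.0
time_s: 22.85
ee_pos: [471.8, -15.3, 180.9]
ee_rot: [-180.0, 0.1, 173.7]
force: [1.4, -1.6, -2.4]
gripper_width: 23.6
gripper_force: 25.0
```

```bash
python3 -m jog '{"jaw":[5,5,5,5,5,5,5,5,5,5],"slide":[[-0.27,0,-0.43],[-0.28,0,-0.42],[-0.32,0,-0.39],[-0.33,0,-0.39],[-0.37,0,-0.35],[-0.37,0,-0.34],[-0.41,0,-0.3],[-0.41,0,-0.29],[-0.44,0,-0.24],[-0.45,0,-0.24]],"spin":[0,0,0,0,0,0,0,0,0,0]}'
python3 -m jog '{"jaw":[5,5,5,5,5,5,5,5,5,5],"slide":[[-0.47,0,-0.19],[-0.47,0,-0.18],[-0.49,0,-0.13],[-0.49,0,-0.12],[-0.5,0,-0.06],[-0.5,0,-0.06],[-0.5,0,0],[-0.5,0,0],[-0.25,0,0.01],[0,0,0]],"spin":[0,0,0,0,0,0,0,0,0,0]}'
python3 -c "
from h import *
go()
pic('side','side2.png',(230,40,500,240),2.9)"
```

```text
time_s: 23.85
ee_pos: [578.4, -28.1, 282.1]
ee_rot: [-179.8, -0.3, 173.7]
force: [-1.4, -2.8, -0.5]
gripper_width: 23.8
gripper_force: 25.0
time_s: 24.85
ee_pos: [705.7, -43.5, 306.2]
ee_rot: [-179.8, 0.3, 173.6]
force: [-0.9, -6.0, 8.4]
gripper_width: 23.5
gripper_force: 25.0
pos [705.7 -43.5 306.2] yaw 173.62 w 23.5 units [0. 0. 0.]
```

View pics/side2.png

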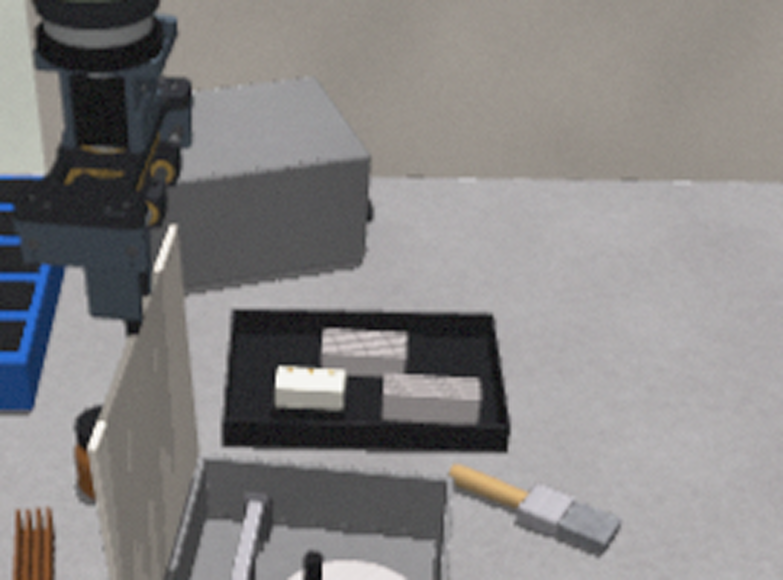

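The lid stands nearly upright at about 1.65 rad with the tray undisturbed. The stay shows at crop (250,530) and the knob at about (313,565). Now I release the tab and let the lid lean back.

```bash
python3 -m jog '{"jaw":[44,44,44,44,44,44,44,44],"slide":[[0,0,0],[0,0,0],[0,0,0],[0,0,0],[0,0,-0.4],[0,0,-0.7],[0,0,-0.7],[0,0,-0.7]],"spin":[0,0,0,0,0,0,0,0]}'
python3 -m jog '{"jaw":[0,0,0,0,0,0,0,0,0,0],"slide":[[0.9,0,0],[0.9,0,0],[0.9,0,0],[0.9,0,0],[0.9,0,0],[0.9,0,0],[0.9,0,0],[0.9,0,0],[0.9,0,0],[0.9,0,0]],"spin":[0,0,0,0,0,0,0,0,0,0]}'
python3 -m jog '{"jaw":[0,0,0,0,0],"slide":[[0,0.9,0],[0,0.9,0],[0,0.9,0],[0,0.9,0],[0,0.9,0]],"spin":[0,0,0,0,0]}'
python3 -c "
from h import *
go()
pic('top','top5.png',(230,150,430,300),4)"
```

```text
time_s: 25.7
ee_pos: [704.5, -40.6, 381.0]
ee_rot: [180.0, 0.1, 173.7]
force: [-0.2, -0.5, 0.3]
gripper_width: 44.4
gripper_force: 0.0
time_s: 26.7
ee_pos: [435.2, -10.9, 380.3]
ee_rot: [180.0, 0.1, 173.7]
force: [-0.4, 0.1, 0.4]
gripper_width: 0.2
gripper_force: 0.0
time_s: 27.2
ee_pos: [451.1, 124.3, 380.4]
ee_rot: [180.0, 0.1, 173.7]
force: [0.3, 0.3, 0.6]
gripper_width: 0.5
gripper_force: 0.0
pos [451.1 124.3 380.4] yaw 173.69 w 0.5 units [0. 0. 0.]
```

View pics/top5.png

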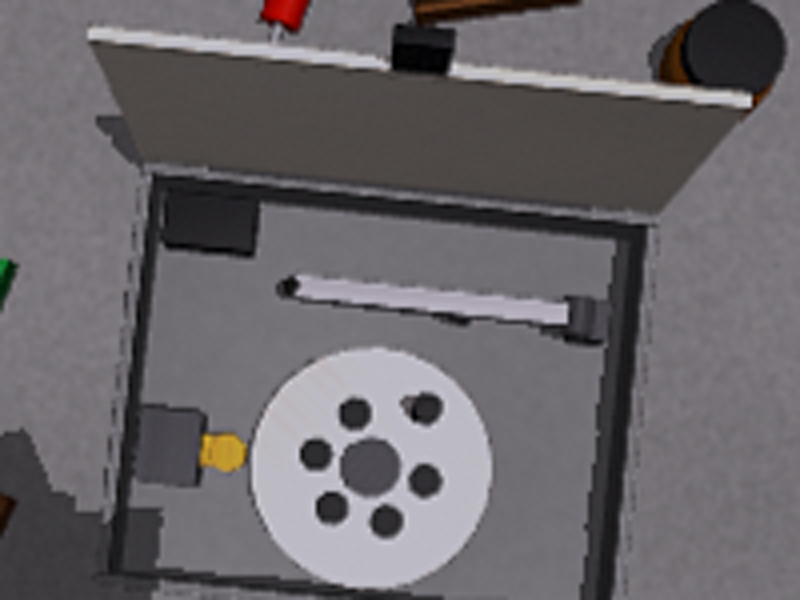

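With the lid leaning back, the crop shows the stay from its tip at (288,287) to its pivot at (585,318). The wheel centre is at (370,467), the knob top at (427,408), and the shoe nose at (230,453).

```bash
cat >> h.py <<'E'
YAW=np.radians(-6.35)
RH=np.array([[np.cos(YAW),-np.sin(YAW)],[np.sin(YAW),np.cos(YAW)]])
E
python3 - <<'E'
from h import *
c=lambda x,y:(230+x/4,150+y/4)
P=dict(tip=onz("top",*c(288,287),57),piv=onz("top",*c(585,318),55),wheel=onz("top",*c(371,467.5),21),knob=onz("top",*c(427,408),64),shoe=onz("top",*c(232,453),25))
for k,v in P.items(): print(k,v,"wheel-rel housing",(RH.T@(v[:2]-P['wheel'][:2])).round(1))
w=P['wheel'][:2];print("C from wheel",w-RH@[-35,0])
d=P['tip']-P['piv'];print(np.linalg.norm(d[:2]),np.degrees(np.arctan2(d[1],d[0]))-90)
E
```

```text
tip [632.4  17.5  57. ] wheel-rel housing [89.1 52.7]
piv [ 613.9 -138.    55. ] wheel-rel housing [  87.9 -103.9]
wheel [538. -25.  21.] wheel-rel housing [0. 0.]
knob [567.5 -53.8  64. ] wheel-rel housing [ 32.5 -25.4]
shoe [546.9  49.7  25. ] wheel-rel housing [ 0.6 75.2]
C from wheel [572.78526855 -28.87105823]
156.59661554452575 -6.784649385384341
```

```bash
python3 -m jog '{"jaw":[0,0,0,0,0,0,0,0],"slide":[[-0.9,-0.6,0.9],[-0.9,-0.6,0.9],[-0.9,-0.6,0.9],[-0.9,-0.6,0.9],[-0.9,-0.6,0.9],[-0.5,-0.7,0.9],[0,0,0.9],[0,0,0]],"spin":[0,0,0,0,0,0,0,0]}'
python3 -c "
from h import *
go(602.8,-6.8,44)"
```

```text
time_s: 28.05
ee_pos: [586.1, -4.4, 186.9]
ee_rot: [-180.0, -0.4, 173.6]
force: [-0.7, 0.6, -0.1]
gripper_width: 0.3
gripper_force: 0.0
pos [586.1  -4.4 186.9] yaw 173.61 w 0.3 units [-0.561 -0.017  4.764]
```

```bash
python3 -m jog '{"jaw":[0,0,0,0,0,0,0],"slide":[[-0.55,-0.02,0.8],[0,0,0.9],[0,0,0.9],[0,0,0.9],[0,0,0.8],[0,0,0.46],[0,0,0]],"spin":[0,0,0,0,0,0,0]}'
python3 -m jog '{"jaw":[0,0],"slide":[[-0.13,0,0],[0,0,0]],"spin":[0,0]}'
python3 -m jog '{"jaw":[0,0],"slide":[[-0.07,0,0],[0,0,0]],"spin":[0,0]}'
python3 -m jog '{"jaw":[0,0],"slide":[[-0.07,0,0],[0,0,0]],"spin":[0,0]}'
```

```text
time_s: 28.75
ee_pos: [604.0, -5.8, 47.1]
ee_rot: [-180.0, -0.1, 173.7]
force: [-0.8, -0.5, 0.2]
gripper_width: 0.2
gripper_force: 0.0
time_s: 28.95
ee_pos: [609.2, -6.4, 49.0]
ee_rot: [180.0, 0.1, 173.7]
force: [-0.8, 0.8, 0.6]
gripper_width: 0.4
gripper_force: 0.7
time_s: 29.15
ee_pos: [609.3, -6.5, 48.5]
ee_rot: [180.0, -0.1, 173.7]
force: [-4.6, 0.4, 4.5]
gripper_width: 0.6
gripper_force: 2.5
time_s: 29.35
ee_pos: [609.5, -6.5, 48.4]
ee_rot: [180.0, -0.4, 173.7]
force: [-8.8, 1.4, 7.1]
gripper_width: 0.5
gripper_force: 4.5
```

```bash
python3 -m jog '{"jaw":[0,0,0,0,0,0],"slide":[[0.17,0,0],[0,0,0.15],[0,0,0],[-0.3,0,0],[-0.1,0,0],[0,0,0]],"spin":[0,0,0,0,0,0]}'
python3 -m jog '{"jaw":[0,0,0,0,0,0],"slide":[[0,-0.02,-0.41],[0,-0.06,-0.4],[0,-0.1,-0.39],[0,-0.14,-0.38],[0,-0.18,-0.37],[0,0,0]],"spin":[0,0,0,0,0,0]}'
python3 -c "
from h import *
go()
pic('side','side3.png',(260,130,460,280),4)"
```

```text
time_s: 29.95
ee_pos: [609.8, -6.8, 42.4]
ee_rot: [-180.0, -1.3, 173.6]
force: [-21.1, 2.7, 15.3]
gripper_width: 0.4
gripper_force: 11.0
time_s: 30.55
ee_pos: [607.9, -21.4, 99.4]
ee_rot: [179.9, -1.3, 173.6]
force: [-17.4, 5.5, 0.9]
gripper_width: 0.6
gripper_force: 9.1
pos [607.9 -21.4  99.4] yaw 173.63 w 0.6 units [0. 0. 0.]
```

View pics/side3.png

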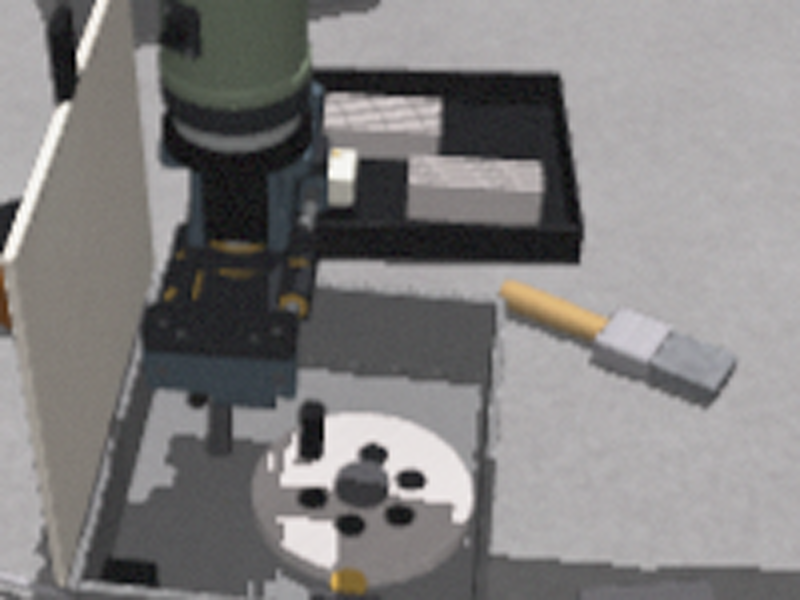

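The black stay tip is visible at crop (198,398), beside the finger, and no bar is lying on the floor, so it is rising with the finger. I'll carry on along the arc.

```bash
python3 -c "
from h import *
C=np.array([573,-28.7])
for a in (0,.3,.5,.6):
    h=RH@[55,-100+146*np.cos(a)]+C;print(a,proj('side',(*h,52+146*np.sin(a))))"
python3 -m jog '{"jaw":[0,0,0,0,0,0],"slide":[[0,-0.21,-0.35],[0,-0.25,-0.32],[0,-0.28,-0.3],[0,-0.31,-0.27],[0,-0.33,-0.24],[0,0,0]],"spin":[0,0,0,0,0,0]}'
python3 -m jog '{"jaw":[0,0,0,0,0,0,0,0],"slide":[[0,-0.35,-0.2],[0,-0.37,-0.17],[0,-0.39,-0.13],[0,-0.4,-0.09],[0,-0.4,-0.05],[0,-0.41,-0.01],[0,-0.41,0.04],[0,0,0]],"spin":[0,0,0,0,0,0,0,0]}'
python3 -c "
from h import *
go()
pic('side','side4.png',(260,100,460,250),4)"
```

```text
0 [310.4 254.2]
0.3 [310.6 238.5]
0.5 [311.1 226.1]
0.6 [311.5 219.5]
time_s: 31.2
ee_pos: [603.1, -62.7, 143.8]
ee_rot: [179.9, -1.4, 173.6]
force: [-19.6, 5.0, 3.0]
gripper_width: 0.4
gripper_force: 10.4
time_s: 32.0
ee_pos: [604.8, -146.9, 164.2]
ee_rot: [-180.0, 0.1, 173.6]
force: [-0.4, 1.0, -0.7]
gripper_width: 0.4
gripper_force: 0.0
pos [ 604.8 -146.9  164.2] yaw 173.59 w 0.4 units [0. 0. 0.]
```

View pics/side4.png

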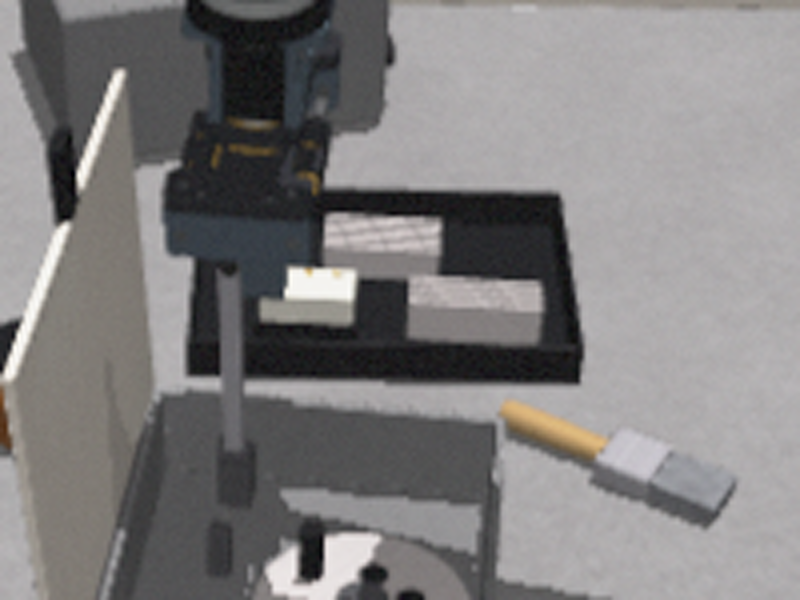

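The stay stands upright, with its tip at crop (228,268) above its foot at (236,480), and nothing touches it. Next I'll back the tool away and up, then confirm where the stay and tab are.

```bash
python3 -m jog '{"jaw":[46,46,46,46,46,46,46,46,46,46],"slide":[[0.9,0,0],[0.9,0,0],[0.9,0,0],[0.9,0,-0.9],[0.9,0.9,-0.9],[0.9,0.9,-0.9],[0,0.9,-0.9],[0,0.9,-0.9],[0,0.9,-0.9],[0,0,0]],"spin":[0,0,0,0,0,0,0,0,0,0]}'
python3 - <<'E'
from h import *
pic('top','top6.png',(230,130,430,280),4)
C=np.array([573,-28.7])
for a in (1.4,1.57,1.65):
    h=RH@[55,-100+146*np.cos(a)]+C;print(a,proj('top',(*h,52+146*np.sin(a))),proj('side',(*h,52+146*np.sin(a))))
print(proj('top',(728,-43.9,326)), proj('side',(728,-43.9,306)))
go(728,-43.9,340)
E
```

```text
time_s: 33.05
ee_pos: [460.5, 9.6, 330.3]
ee_rot: [179.8, 0.6, 173.9]
force: [0.3, -0.1, 0.2]
gripper_width: 46.2
gripper_force: 0.0
1.4 [370.3 219. ] [317.4 170.4]
1.57 [384.1 220.2] [318.9 163.2]
1.65 [390.5 220.8] [319.6 160.4]
[335.9 139.8] [260.9 143.9]
pos [459.3   8.1 328. ] yaw 173.87 w 45.9 units [-9.091 -0.766 -0.401]
```

View pics/top6.png

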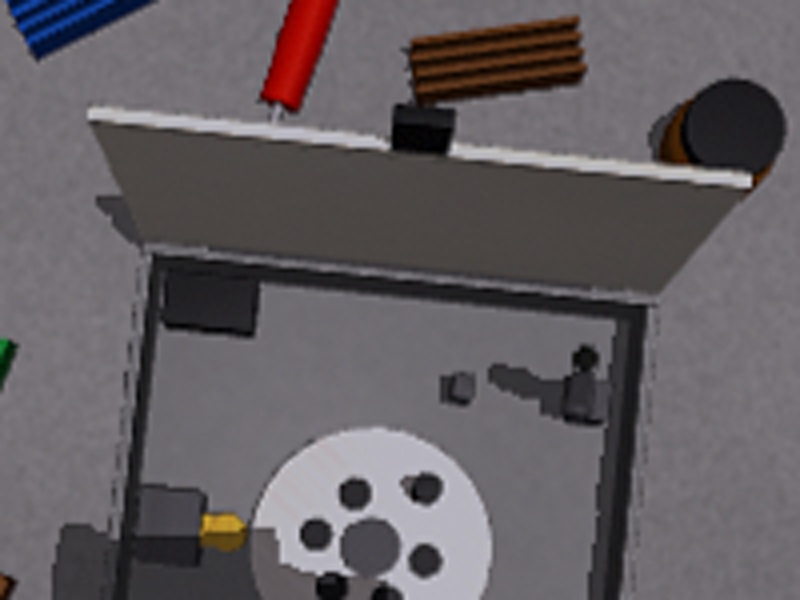

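The stay's tip is at crop (585,357). By projection that puts the stay at about 1.45 rad, short of its 1.65 stop. I'll nudge it over with the shut fingers from the +y side.

```bash
python3 -m jog '{"jaw":[0,0,0,0,0,0,0,0,0,0],"slide":[[-0.95,-0.4,0],[-0.95,-0.4,0],[-0.95,-0.4,0],[-0.95,-0.4,0],[-0.95,-0.4,0],[-0.58,-0.3,0],[0,0,0.9],[0,0,0.9],[0,0,0.9],[0,0,0]],"spin":[0,0,0,0,0,0,0,0,0,0]}'
python3 -c "
from h import *
go(622.7,-79.5,150)"
```

```text
time_s: 34.1
ee_pos: [606.4, -80.0, 239.5]
ee_rot: [180.0, -0.6, 173.6]
force: [-0.6, -0.5, -0.2]
gripper_width: 0.5
gripper_force: 0.0
pos [606.4 -80.  239.5] yaw 173.63 w 0.5 units [-0.537  0.078  2.984]
```

```bash
python3 -m jog '{"jaw":[0,0,0,0,0,0],"slide":[[-0.52,0.08,0],[0,0,0.9],[0,0,0.9],[0,0,0.9],[0,0,0.3],[0,0,0]],"spin":[0,0,0,0,0,0]}'
python3 -m jog '{"jaw":[0,0,0,0,0,0],"slide":[[0,-0.3,0],[0,-0.3,0],[0,-0.2,0],[0,-0.15,0],[0,-0.15,0],[0,0,0]],"spin":[0,0,0,0,0,0]}'
python3 -m jog '{"jaw":[0,0,0,0],"slide":[[0,-0.15,0],[0,-0.15,0],[0,-0.1,0],[0,0,0]],"spin":[0,0,0,0]}'
python3 -c "
from h import *
go(622.7,-79.5,150)
p=env.state()['ee_pos'];print(RH.T@(p[:2]-[573,-28.7]))"
```

```text
time_s: 34.7
ee_pos: [624.5, -79.1, 154.4]
ee_rot: [-180.0, -0.1, 173.7]
force: [-0.0, -0.1, -0.2]
gripper_width: 0.3
gripper_force: 0.0
time_s: 35.3
ee_pos: [621.3, -112.3, 155.3]
ee_rot: [-180.0, 0.0, 173.6]
force: [0.3, 0.3, 0.6]
gripper_width: 0.6
gripper_force: 0.0
time_s: 35.7
ee_pos: [619.9, -123.9, 155.1]
ee_rot: [-180.0, -0.0, 173.7]
force: [0.7, 0.4, -0.7]
gripper_width: 0.6
gripper_force: 0.0
pos [ 619.9 -123.9  155.1] yaw 173.66 w 0.6 units [0.072 1.482 0.169] 
[ 57.18982765 -89.44565761]
```

```bash
python3 -m jog '{"jaw":[0,0,0],"slide":[[0,-0.1,0],[0,-0.1,0],[0,0,0]],"spin":[0,0,0]}'
python3 -m jog '{"jaw":[0,0,0],"slide":[[0,-0.1,0],[0,-0.1,0],[0,0,0]],"spin":[0,0,0]}'
```

```text
time_s: 36.0
ee_pos: [619.6, -127.4, 155.1]
ee_rot: [179.7, -0.0, 173.6]
force: [-0.8, 6.0, 1.4]
gripper_width: 0.3
gripper_force: 3.2
time_s: 36.3
ee_pos: [619.5, -127.7, 155.2]
ee_rot: [179.2, -0.0, 173.6]
force: [2.5, 20.9, 1.3]
gripper_width: 0.0
gripper_force: 10.6
```

The bar meets a hard stop, so it already stands at its limit. Now I'll retract and go for the tab.

```bash
python3 -m jog '{"jaw":[0,0,44,44,44,44,44,44,44,44],"slide":[[0,0.5,0],[0,0.4,-0.5],[0,0,-0.95],[0,0,-0.95],[0,0,-0.95],[0,0,-0.95],[0,0,-0.95],[0,0,-0.95],[0,0,-0.95],[0,0,0]],"spin":[0,0,0,0,0,0,0,0,0,0]}'
python3 -m jog '{"jaw":[44,44,44,44,44,44,44],"slide":[[-0.7,0.4,0],[-0.7,0.4,0],[-0.7,0.4,0],[-0.7,0.4,0],[-0.6,0.4,0],[0,0,0],[0,0,0]],"spin":[0,0,0,0,0,0,0]}'
python3 -c "
from h import *
go(728,-43.9,297)"
```

```text
time_s: 37.3
ee_pos: [622.9, -109.1, 374.4]
ee_rot: [-179.9, 0.5, 173.7]
force: [0.9, 0.1, -0.1]
gripper_width: 44.1
gripper_force: 0.0
time_s: 38.0
ee_pos: [729.3, -60.4, 368.2]
ee_rot: [-180.0, -0.2, 173.7]
force: [-0.9, -0.3, -0.6]
gripper_width: 43.7
gripper_force: 0.0
pos [729.3 -60.4 368.2] yaw 173.69 w 43.7 units [0.103 0.541 2.372]
```

```bash
python3 -m jog '{"jaw":[44,44,44,44,44],"slide":[[0.1,0.54,0],[0,0,0.8],[0,0,0.8],[0,0,0.6],[0,0,0.1]],"spin":[0,0,0,0,0]}'
python3 -m jog '{"jaw":[5,5,5,5,5,5,5],"slide":[[0,0,0],[0,0,0],[0,0,0],[0,0,0],[0,0,0],[0,0,0],[0,0,0]],"spin":[0,0,0,0,0,0,0]}' 20
python3 - <<'E'
from h import *
go()
C=np.array([573,-28.7]);p=env.state()["ee_pos"];q=RH.T@(p[:2]-C);print(q)
g=np.array([q[0]-110,p[2]+9-70.5]);print(np.linalg.norm(g))
th0=1.75;r=240
f=lambda t:np.array([-r*np.cos(t)+3*np.sin(t),r*np.sin(t)+3*np.cos(t)])
for t in np.arange(1.69,1.2,-.06): print(round(t,2),(-(f(t)-f(t+.06))/30).round(3))
E
```

```text
time_s: 38.5
ee_pos: [726.4, -43.1, 298.8]
ee_rot: [180.0, -0.3, 173.7]
force: [-1.1, -0.3, 0.2]
gripper_width: 44.3
gripper_force: 0.0
time_s: 39.2
ee_pos: [728.5, -43.8, 300.7]
ee_rot: [180.0, 0.0, 173.7]
force: [-0.2, -0.0, -0.3]
gripper_width: 4.9
gripper_force: 0.0
pos [728.5 -43.8 300.7] yaw 173.68 w 4.9 units [0. 0. 0.] 
[156.18951429   2.20433862]
243.57037577965508
1.69 [ 0.474 -0.077]
1.63 [ 0.477 -0.049]
1.57 [ 0.48 -0.02]
1.51 [0.48  0.009]
1.45 [0.478 0.038]
1.39 [0.475 0.066]
1.33 [0.471 0.095]
1.27 [0.464 0.123]
1.21 [0.456 0.15 ]
```

The jaws missed the tab, so I'll compute the lid's real angle from the last pictures.

```bash
python3 - <<'E'
from h import *
C=np.array([573,-28.7])
for t in (1.55,1.6,1.65,1.7):
    for d in (220,240,260):
        h=RH@[110-d*np.cos(t)+3*np.sin(t),2]+C;z=70.5+d*np.sin(t)+3*np.cos(t)
        print(t,d,h.round(1),round(z,1),proj('top',(*h,z)),proj('side',(*h,z)))
E
python3 -m jog '{"jaw":[5,5,5,44,44,44],"slide":[[0,0,-0.8],[0,0,-0.8],[0,0,-0.6],[0,0,0],[0,0,0],[0,0,0]],"spin":[0,0,0,0,0,0]}'
```

```text
1.55 220 [681.  -38.7] 290.5 [332.3 174.8] [285.  152.4]
1.55 240 [680.6 -38.7] 310.5 [332.7 172.3] [284.7 143.8]
1.55 260 [680.2 -38.6] 330.5 [333.1 169.8] [284.3 134.9]
1.6 220 [691.9 -39.9] 290.3 [332.9 168.1] [279.6 152.1]
1.6 240 [692.5 -40. ] 310.3 [333.4 164.9] [278.6 143.4]
1.6 260 [693.1 -40. ] 330.3 [333.9 161.5] [277.7 134.5]
1.65 220 [702.8 -41.1] 289.6 [333.5 161.6] [274.1 151.9]
1.65 240 [704.4 -41.3] 309.5 [334.1 157.5] [272.6 143.3]
1.65 260 [706.  -41.5] 329.4 [334.7 153.3] [271.1 134.4]
1.7 220 [713.7 -42.3] 288.3 [334.1 155.1] [268.8 152.1]
1.7 240 [716.2 -42.6] 308.1 [334.7 150.4] [266.7 143.5]
1.7 260 [718.8 -42.9] 327.9 [335.4 145.4] [264.6 134.6]
time_s: 39.8
ee_pos: [728.1, -43.8, 364.9]
ee_rot: [180.0, -0.2, 173.7]
force: [0.4, 0.2, -0.8]
gripper_width: 26.2
gripper_force: 0.0
```

```bash
python3 -m jog '{"jaw":[44,44,44,44,44,44,44],"slide":[[0.88,-0.09,0],[0,0,0],[0,0,0],[0,0,0.8],[0,0,0.8],[0,0,0.5],[0,0,0]],"spin":[0,0,0,0,0,0,0]}'
python3 -m jog '{"jaw":[5,5,5,5,5,5,5],"slide":[[0,0,0],[0,0,0],[0,0,0],[0,0,0],[0,0,0],[0,0,0],[0,0,0]],"spin":[0,0,0,0,0,0,0]}' 20
python3 -c "
from h import *
go(701,-43.5,301)"
```

```text
time_s: 40.5
ee_pos: [701.5, -43.5, 300.2]
ee_rot: [-180.0, -0.3, 173.7]
force: [-1.0, -0.0, -0.3]
gripper_width: 44.4
gripper_force: 0.0
time_s: 41.2
ee_pos: [702.4, -43.1, 304.9]
ee_rot: [179.9, 0.2, 173.7]
force: [1.6, 1.9, 6.2]
gripper_width: 23.8
gripper_force: 20.0
pos [702.4 -43.1 304.9] yaw 173.69 w 23.8 units [ 0.044 -0.017  0.131]
```

```bash
python3 -m jog '{"jaw":[5,5,5,5,5,5,5],"slide":[[0.48,0,-0.03],[0.48,0,0],[0.48,0,0.03],[0.48,0,0.06],[0.47,0,0.09],[0.46,0,0.12],[0,0,0]],"spin":[0,0,0,0,0,0,0]}'
python3 -m jog '{"jaw":[5,5,5],"slide":[[0.23,0,0.07],[0.23,0,0.08],[0,0,0]],"spin":[0,0,0]}'
python3 -c "
from h import *
go()
p=env.state()['ee_pos'];print(RH.T@(p[:2]-[573,-28.7]))"
```

```text
time_s: 41.9
ee_pos: [615.1, -32.7, 294.4]
ee_rot: [179.9, -0.2, 173.7]
force: [1.7, 4.1, -1.5]
gripper_width: 23.7
gripper_force: 20.0
time_s: 42.2
ee_pos: [604.6, -31.4, 290.9]
ee_rot: [179.8, 0.2, 173.7]
force: [4.1, 4.9, -0.7]
gripper_width: 23.8
gripper_force: 20.0
pos [604.6 -31.4 290.9] yaw 173.71 w 23.8 units [0. 0. 0.] 
[31.69018152  0.83125727]
```

```bash
python3 -m jog '{"jaw":[5,5],"slide":[[0.1,0,0.04],[0,0,0]],"spin":[0,0]}'
python3 -m jog '{"jaw":[44,44,44,44,44,44,44,44,44],"slide":[[0,0,0],[0,0,0],[0,0,0],[0,0,0],[0,0,-0.5],[0,0,-0.9],[0,0,-0.9],[0.5,0.6,0],[0.5,0.6,0]],"spin":[0,0,0,0,0,0,0,0,0]}'
python3 -m jog '{"jaw":[44,44,44,44,44,44,44,44,44],"slide":[[0.9,0.8,0],[0.9,0.8,0],[0.9,0.8,0],[0.9,0.8,0],[0.9,0.8,0],[0,0.8,0],[0,0.8,0],[0,0,0],[0,0,0]],"spin":[0,0,0,0,0,0,0,0,0]}'
python3 -c "
from h import *
go()
f=np.hstack([env.grab_frame('top')[130:330,230:430],env.grab_frame('side')[110:310,220:420]])[:,:,::-1]
cv2.imwrite('pics/both7.png',cv2.resize(f,None,fx=2,fy=2,interpolation=cv2.INTER_CUBIC))"
```

```text
time_s: 42.4
ee_pos: [603.8, -31.3, 290.7]
ee_rot: [179.8, 0.5, 173.7]
force: [7.4, 4.2, -0.0]
gripper_width: 24.0
gripper_force: 20.0
time_s: 43.3
ee_pos: [574.4, 6.6, 359.5]
ee_rot: [-180.0, 0.1, 173.6]
force: [0.1, -0.7, -0.6]
gripper_width: 44.0
gripper_force: 0.0
time_s: 44.2
ee_pos: [458.5, 188.4, 358.7]
ee_rot: [-179.9, -0.0, 173.7]
force: [0.1, -0.7, -0.0]
gripper_width: 44.0
gripper_force: 0.0
pos [458.5 188.4 358.7] yaw 173.73 w 44.0 units [0. 0. 0.]
```

View pics/both7.png

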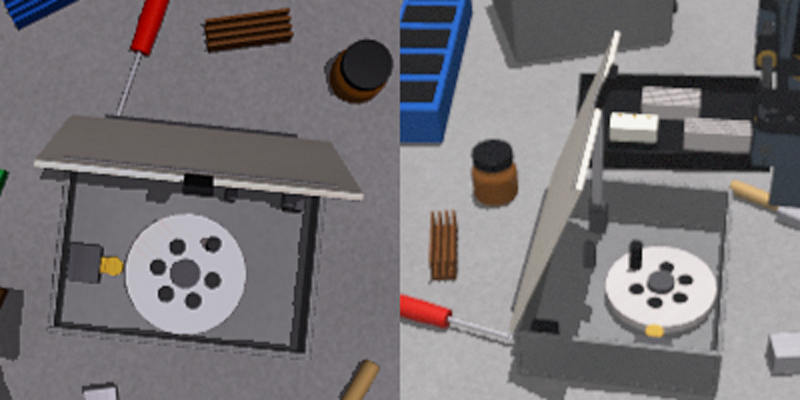

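The lid now rests on the upright stay. In the left half the knob is at (213,243) and in the right half at (636,255). The knob sits near the overhanging lid, so I'll come down in front of it and slide in towards it.

```bash
python3 -c "
from h import *
go(543.4,-50.9,120)
c=lambda x,y:(230+x/2,130+y/2)
k=onz('top',*c(213,243),64);w=onz('top',*c(185.5,273),21);print(k,w,RH.T@(k-w)[:2])"
```

```text
pos [458.6 187.7 358.8] yaw 173.64 w 44.1 units [-3.69  -7.593  7.961] 
[568.5 -53.3  64. ] [538.8 -25.   21. ] [ 32.64781211 -24.84150487]
```

```bash
python3 -m jog '{"jaw":[36,36,36,36,36,36,36,36,36,36],"slide":[[-0.4,-0.84,0],[-0.4,-0.84,0],[-0.4,-0.84,0],[-0.4,-0.84,0],[-0.4,-0.84,0],[-0.4,-0.84,0],[-0.4,-0.84,0],[-0.4,-0.84,0],[-0.4,-0.84,0],[0,0,0]],"spin":[0,0,0,0,0,0,0,0,0,0]}'
python3 -m jog '{"jaw":[36,36,36,36,36,36,36,36,36,36],"slide":[[0,0,0.9],[0,0,0.9],[0,0,0.9],[0,0,0.9],[0,0,0.9],[0,0,0.9],[0,0,0.9],[0,0,0.9],[0,0,0],[0,0,0]],"spin":[0,0,0,0,0,0,0,0,0,0]}'
python3 -c "
from h import *
go(543.4,-50.9,41)"
```

```text
time_s: 45.3
ee_pos: [541.4, -52.5, 358.3]
ee_rot: [-179.9, -0.0, 173.4]
force: [0.2, 0.5, -0.1]
gripper_width: 36.0
gripper_force: 0.0
time_s: 46.3
ee_pos: [541.0, -48.8, 143.4]
ee_rot: [180.0, -0.0, 173.7]
force: [-0.2, 0.7, 0.4]
gripper_width: 36.1
gripper_force: 0.0
pos [541.  -48.8 143.4] yaw 173.65 w 36.1 units [-0.087 -0.06   3.413]
```

```bash
python3 -m jog '{"jaw":[36,36,36,36,36,36,36,36],"slide":[[-0.05,-0.07,0.9],[0,0,0.9],[0,0,0.8],[0,0,0.75],[0,0,0],[-0.25,0,0],[-0.25,0,0],[0,0,0]],"spin":[0,0,0,0,0,0,0,0]}'
python3 -m jog '{"jaw":[5,5,5,5,5,5,5],"slide":[[0,0,0],[0,0,0],[0,0,0],[0,0,0],[0,0,0],[0,0,0],[0,0,0]],"spin":[0,0,0,0,0,0,0]}' 50
python3 -c "
from h import *
go()
p=env.state()['ee_pos'];print(RH.T@(p[:2]-[538.2,-24.8]))"
```

```text
time_s: 47.1
ee_pos: [560.2, -52.9, 44.2]
ee_rot: [180.0, 0.3, 173.7]
force: [-0.4, -0.4, 0.6]
gripper_width: 35.9
gripper_force: 0.0
time_s: 47.8
ee_pos: [557.0, -52.4, 42.5]
ee_rot: [180.0, -0.0, 173.7]
force: [-2.2, 1.5, 3.9]
gripper_width: 14.5
gripper_force: 50.0
pos [557.  -52.4  42.5] yaw 173.68 w 14.5 units [0. 0. 0.] 
[ 21.7617007  -25.35557113]
```

The knob is gripped. I'll turn the wheel in small steps, reading the drag along the tangent after each one.

```bash
cat > d.py <<'E'
from h import *
s=env.state();t=RH.T@(s["ee_pos"][:2]-[538.2,-24.8])+[10.9,0.4];f=RH.T@s["force"][:2]
a=np.arctan2(t[1],t[0]);e=np.array([np.cos(a),np.sin(a)]);n=np.array([-e[1],e[0]])
print("t%.1f psi %.1f r %.1f  Ftan %.1f Frad %.1f z %.1f w %.1f"%(s["time_s"],np.degrees(a),np.hypot(*t),f@n,f@e,s["ee_pos"][2],s["gripper_width"]))
E
python3 d.py
python3 -m jog '{"jaw":[5],"slide":[[0.131,-0.145,0]],"spin":[0]}' >/dev/null; python3 d.py
python3 -m jog '{"jaw":[5],"slide":[[0.149,-0.125,0]],"spin":[0]}' >/dev/null; python3 d.py
python3 -m jog '{"jaw":[5],"slide":[[0.165,-0.103,0]],"spin":[0]}' >/dev/null; python3 d.py
python3 -m jog '{"jaw":[5],"slide":[[0.178,-0.079,0]],"spin":[0]}' >/dev/null; python3 d.py
python3 -m jog '{"jaw":[5],"slide":[[0.187,-0.054,0]],"spin":[0]}' >/dev/null; python3 d.py
python3 -m jog '{"jaw":[5],"slide":[[0.193,-0.027,0]],"spin":[0]}' >/dev/null; python3 d.py
```

```text
t47.8 psi -37.4 r 41.1  Ftan -0.5 Frad -2.6 z 42.5 w 14.5
t47.9 psi -44.5 r 40.9  Ftan 1.5 Frad -4.4 z 42.5 w 14.9
t48.0 psi -53.6 r 40.8  Ftan 1.1 Frad -5.4 z 42.5 w 14.6
t48.1 psi -62.0 r 40.6  Ftan 1.6 Frad -5.5 z 42.5 w 14.5
t48.2 psi -70.1 r 40.5  Ftan 0.5 Frad -6.7 z 42.5 w 14.9
t48.3 psi -78.0 r 40.4  Ftan 0.9 Frad -7.6 z 42.5 w 15.1
t48.4 psi -85.8 r 40.4  Ftan 1.3 Frad -7.7 z 42.5 w 14.8
```

```bash
python3 -m jog '{"jaw":[5],"slide":[[0.195,0.04,0]],"spin":[0]}' >/dev/null; python3 d.py
python3 -m jog '{"jaw":[5],"slide":[[0.193,0.067,0]],"spin":[0]}' >/dev/null; python3 d.py
python3 -m jog '{"jaw":[5],"slide":[[0.187,0.064,0]],"spin":[0]}' >/dev/null; python3 d.py
python3 -m jog '{"jaw":[5],"slide":[[0.178,0.079,0]],"spin":[0]}' >/dev/null; python3 d.py
python3 -m jog '{"jaw":[5],"slide":[[0.165,0.103,0]],"spin":[0]}' >/dev/null; python3 d.py
python3 -m jog '{"jaw":[5],"slide":[[0.149,0.125,0]],"spin":[0]}' >/dev/null; python3 d.py
python3 -m jog '{"jaw":[5],"slide":[[0.131,0.145,0]],"spin":[0]}' >/dev/null; python3 d.py
python3 -m jog '{"jaw":[5],"slide":[[0.109,0.162,0]],"spin":[0]}' >/dev/null; python3 d.py
python3 -m jog '{"jaw":[5],"slide":[[0.085,0.175,0]],"spin":[0]}' >/dev/null; python3 d.py
python3 -m jog '{"jaw":[5],"slide":[[0.060,0.185,0]],"spin":[0]}' >/dev/null; python3 d.py
python3 -m jog '{"jaw":[5],"slide":[[0.034,0.192,0]],"spin":[0]}' >/dev/null; python3 d.py
python3 -m jog '{"jaw":[5],"slide":[[0.007,0.195,0]],"spin":[0]}' >/dev/null; python3 d.py
```

```text
t48.5 psi -93.6 r 40.2  Ftan 1.1 Frad -0.5 z 42.5 w 14.8
t48.6 psi -102.3 r 40.1  Ftan 1.8 Frad 6.0 z 42.5 w 14.7
t48.7 psi -111.6 r 40.1  Ftan 0.7 Frad 4.2 z 42.5 w 14.5
t48.8 psi -120.0 r 40.2  Ftan 5.9 Frad 6.1 z 42.5 w 14.8
t48.9 psi -125.1 r 40.2  Ftan 12.3 Frad 6.9 z 42.6 w 14.7
t49.0 psi -133.7 r 40.4  Ftan 6.9 Frad 4.4 z 42.5 w 14.7
t49.1 psi -145.0 r 40.7  Ftan 0.6 Frad 1.0 z 42.5 w 14.7
t49.2 psi -154.4 r 41.0  Ftan 1.7 Frad 1.4 z 42.5 w 14.7
t49.3 psi -161.9 r 40.9  Ftan 15.7 Frad 0.9 z 42.6 w 14.3
t49.4 psi -163.9 r 40.5  Ftan 37.9 Frad 1.4 z 42.6 w 14.7
t49.5 psi -166.3 r 40.1  Ftan 54.8 Frad 2.4 z 42.7 w 14.1
t49.6 psi -169.6 r 39.7  Ftan 66.3 Frad 2.2 z 42.7 w 14.5
```

The tight spot shows around ψ ≈ −128°. Further on, at −162°, the offset finger met the housing's front wall, so I'm backing off at once and then crossing the tight spot again in fine steps.

```bash
python3 -m jog '{"jaw":[5,5,5,5],"slide":[[-0.007,-0.195,0],[-0.034,-0.192,0],[-0.060,-0.185,0],[-0.085,-0.175,0]],"spin":[0,0,0,0]}' >/dev/null; python3 d.py
python3 -m jog '{"jaw":[5,5],"slide":[[-0.06,-0.08,0],[0,0,0]],"spin":[0,0]}' >/dev/null; python3 d.py
python3 -m jog '{"jaw":[5],"slide":[[-0.03,-0.039,0]],"spin":[0]}' >/dev/null; python3 d.py
python3 -m jog '{"jaw":[5],"slide":[[-0.031,-0.037,0]],"spin":[0]}' >/dev/null; python3 d.py
python3 -m jog '{"jaw":[5],"slide":[[-0.033,-0.036,0]],"spin":[0]}' >/dev/null; python3 d.py
python3 -m jog '{"jaw":[5],"slide":[[-0.034,-0.035,0]],"spin":[0]}' >/dev/null; python3 d.py
python3 -m jog '{"jaw":[5],"slide":[[-0.035,-0.034,0]],"spin":[0]}' >/dev/null; python3 d.py
python3 -m jog '{"jaw":[5],"slide":[[-0.036,-0.033,0]],"spin":[0]}' >/dev/null; python3 d.py
```

```text
t50.0 psi -155.7 r 40.3  Ftan -0.1 Frad 0.1 z 42.6 w 15.1
t50.2 psi -150.6 r 40.1  Ftan 0.7 Frad 1.0 z 42.6 w 14.5
t50.3 psi -149.2 r 40.1  Ftan -0.6 Frad 1.3 z 42.6 w 14.4
t50.4 psi -147.3 r 40.1  Ftan -0.8 Frad 2.4 z 42.5 w 14.9
t50.5 psi -145.3 r 40.1  Ftan -1.3 Frad 2.2 z 42.5 w 14.6
t50.6 psi -143.2 r 40.0  Ftan -0.5 Frad 2.7 z 42.6 w 14.6
t50.7 psi -141.2 r 40.0  Ftan -0.0 Frad 3.0 z 42.5 w 14.6
t50.8 psi -139.2 r 39.9  Ftan -0.7 Frad 4.5 z 42.6 w 14.9
```

```bash
python3 -m jog '{"jaw":[5],"slide":[[-0.005,-0.075,0]],"spin":[0]}' >/dev/null; python3 d.py
python3 -m jog '{"jaw":[5],"slide":[[-0.036,-0.033,0]],"spin":[0]}' >/dev/null; python3 d.py
python3 -m jog '{"jaw":[5],"slide":[[-0.037,-0.032,0]],"spin":[0]}' >/dev/null; python3 d.py
python3 -m jog '{"jaw":[5],"slide":[[-0.038,-0.031,0]],"spin":[0]}' >/dev/null; python3 d.py
python3 -m jog '{"jaw":[5],"slide":[[-0.039,-0.029,0]],"spin":[0]}' >/dev/null; python3 d.py
python3 -m jog '{"jaw":[5],"slide":[[-0.04,-0.028,0]],"spin":[0]}' >/dev/null; python3 d.py
python3 -m jog '{"jaw":[5],"slide":[[-0.041,-0.027,0]],"spin":[0]}' >/dev/null; python3 d.py
python3 -m jog '{"jaw":[5],"slide":[[-0.042,-0.025,0]],"spin":[0]}' >/dev/null; python3 d.py
python3 -m jog '{"jaw":[5],"slide":[[-0.043,-0.024,0]],"spin":[0]}' >/dev/null; python3 d.py
python3 -m jog '{"jaw":[5],"slide":[[-0.044,-0.022,0]],"spin":[0]}' >/dev/null; python3 d.py
python3 -m jog '{"jaw":[5],"slide":[[-0.044,-0.021,0]],"spin":[0]}' >/dev/null; python3 d.py
python3 -m jog '{"jaw":[5],"slide":[[-0.045,-0.019,0]],"spin":[0]}' >/dev/null; python3 d.py
python3 -m jog '{"jaw":[5],"slide":[[-0.046,-0.017,0]],"spin":[0]}' >/dev/null; python3 d.py
python3 -m jog '{"jaw":[5],"slide":[[-0.046,-0.015,0]],"spin":[0]}' >/dev/null; python3 d.py
python3 -m jog '{"jaw":[5],"slide":[[-0.047,-0.013,0]],"spin":[0]}' >/dev/null; python3 d.py
python3 -m jog '{"jaw":[5],"slide":[[-0.047,-0.012,0]],"spin":[0]}' >/dev/null; python3 d.py
```

```text
t50.9 psi -137.0 r 40.1  Ftan -5.3 Frad -3.7 z 42.6 w 14.3
t51.0 psi -136.1 r 40.0  Ftan -6.1 Frad -0.8 z 42.6 w 14.5
t51.1 psi -135.0 r 40.0  Ftan -8.7 Frad -2.0 z 42.5 w 14.5
t51.2 psi -133.7 r 40.0  Ftan -10.1 Frad -2.1 z 42.5 w 14.7
t51.3 psi -132.3 r 40.0  Ftan -11.1 Frad -1.4 z 42.5 w 14.7
t51.4 psi -130.7 r 40.0  Ftan -10.8 Frad -0.6 z 42.5 w 15.1
t51.5 psi -128.7 r 40.0  Ftan -11.5 Frad -1.2 z 42.5 w 14.6
t51.6 psi -126.4 r 39.9  Ftan -8.9 Frad -0.3 z 42.6 w 14.3
t51.7 psi -123.5 r 39.9  Ftan -5.9 Frad 0.4 z 42.6 w 15.0
t51.8 psi -119.8 r 39.9  Ftan -3.3 Frad 0.5 z 42.6 w 14.5
t51.9 psi -115.9 r 39.8  Ftan -0.4 Frad 1.3 z 42.6 w 14.5
t52.0 psi -113.1 r 39.9  Ftan -0.1 Frad 1.5 z 42.6 w 14.3
t52.1 psi -110.8 r 39.9  Ftan -0.7 Frad 1.3 z 42.6 w 14.7
t52.2 psi -108.6 r 39.9  Ftan -1.0 Frad 2.0 z 42.6 w 14.9
t52.3 psi -106.5 r 39.9  Ftan -0.1 Frad 1.2 z 42.5 w 14.5
t52.4 psi -104.4 r 39.9  Ftan -0.0 Frad 1.6 z 42.6 w 14.9
```

```bash
python3 -m jog '{"jaw":[5,5,5,5],"slide":[[0.047,0.012,0],[0.047,0.013,0],[0.046,0.015,0],[0.046,0.017,0]],"spin":[0,0,0,0]}' >/dev/null; python3 d.py
python3 -m jog '{"jaw":[5],"slide":[[0.045,0.019,0]],"spin":[0]}' >/dev/null; python3 d.py
python3 -m jog '{"jaw":[5],"slide":[[0.044,0.021,0]],"spin":[0]}' >/dev/null; python3 d.py
python3 -m jog '{"jaw":[5],"slide":[[0.044,0.022,0]],"spin":[0]}' >/dev/null; python3 d.py
python3 -m jog '{"jaw":[5],"slide":[[0.043,0.024,0]],"spin":[0]}' >/dev/null; python3 d.py
python3 -m jog '{"jaw":[5],"slide":[[0.042,0.025,0]],"spin":[0]}' >/dev/null; python3 d.py
python3 -m jog '{"jaw":[5],"slide":[[0.041,0.027,0]],"spin":[0]}' >/dev/null; python3 d.py
python3 -m jog '{"jaw":[5],"slide":[[0.04,0.028,0]],"spin":[0]}' >/dev/null; python3 d.py
python3 -m jog '{"jaw":[5],"slide":[[0.039,0.029,0]],"spin":[0]}' >/dev/null; python3 d.py
python3 -m jog '{"jaw":[5],"slide":[[0.038,0.031,0]],"spin":[0]}' >/dev/null; python3 d.py
python3 -m jog '{"jaw":[5],"slide":[[0.037,0.032,0]],"spin":[0]}' >/dev/null; python3 d.py
python3 -m jog '{"jaw":[5],"slide":[[0.036,0.033,0]],"spin":[0]}' >/dev/null; python3 d.py
python3 -m jog '{"jaw":[5],"slide":[[0.035,0.035,0]],"spin":[0]}' >/dev/null; python3 d.py
python3 -m jog '{"jaw":[5],"slide":[[0.034,0.036,0]],"spin":[0]}' >/dev/null; python3 d.py
python3 -m jog '{"jaw":[5],"slide":[[0.033,0.037,0]],"spin":[0]}' >/dev/null; python3 d.py
python3 -m jog '{"jaw":[5],"slide":[[0.032,0.038,0]],"spin":[0]}' >/dev/null; python3 d.py
```

```text
t52.8 psi -112.1 r 39.9  Ftan 0.6 Frad 1.5 z 42.5 w 14.5
t52.9 psi -114.2 r 39.9  Ftan 0.0 Frad -0.1 z 42.6 w 14.7
t53.0 psi -116.3 r 39.8  Ftan 0.5 Frad 1.1 z 42.6 w 14.6
t53.1 psi -117.6 r 39.8  Ftan 3.8 Frad 0.9 z 42.6 w 14.4
t53.2 psi -118.6 r 39.8  Ftan 5.6 Frad 2.3 z 42.6 w 14.6
t53.3 psi -119.7 r 39.8  Ftan 7.4 Frad 3.2 z 42.6 w 14.9
t53.4 psi -120.9 r 39.8  Ftan 8.9 Frad 2.8 z 42.6 w 14.7
t53.5 psi -122.3 r 39.8  Ftan 10.1 Frad 3.9 z 42.6 w 14.2
t53.6 psi -123.9 r 39.8  Ftan 11.1 Frad 3.0 z 42.6 w 14.6
t53.7 psi -125.9 r 39.8  Ftan 11.5 Frad 4.4 z 42.6 w 14.5
t53.8 psi -128.4 r 39.8  Ftan 9.5 Frad 3.2 z 42.6 w 14.7
t53.9 psi -131.5 r 39.9  Ftan 7.1 Frad 1.5 z 42.5 w 14.6
t54.0 psi -135.1 r 39.9  Ftan 3.7 Frad 1.0 z 42.5 w 14.8
t54.1 psi -138.9 r 40.0  Ftan 0.4 Frad -1.2 z 42.5 w 14.8
t54.2 psi -141.9 r 40.1  Ftan 1.5 Frad -2.3 z 42.5 w 14.4
t54.3 psi -144.1 r 40.1  Ftan 1.2 Frad -0.5 z 42.6 w 14.8
```

Both directions agree: the edges are at −116.6° and −138.4°, so the middle is at about −127.7°. I'm going there.

```bash
python3 -m jog '{"jaw":[5,5,5,5,5,5,5,5,5,5],"slide":[[-0.032,-0.038,0],[-0.033,-0.037,0],[-0.034,-0.036,0],[-0.035,-0.035,0],[-0.036,-0.033,0],[-0.037,-0.032,0],[-0.038,-0.031,0],[-0.039,-0.029,0],[-0.04,-0.028,0],[0,0,0]],"spin":[0,0,0,0,0,0,0,0,0,0]}' >/dev/null; python3 d.py
python3 -m jog '{"jaw":[5,5],"slide":[[-0.03,-0.02,0],[0,0,0]],"spin":[0,0]}' >/dev/null; python3 d.py
```

```text
t55.3 psi -130.4 r 40.0  Ftan -9.8 Frad -2.8 z 42.6 w 14.5
t55.5 psi -129.4 r 40.0  Ftan -9.6 Frad -3.1 z 42.5 w 15.0
```

```bash
python3 -m jog '{"jaw":[5,5],"slide":[[-0.035,-0.022,0],[0,0,0]],"spin":[0,0]}' >/dev/null; python3 d.py
python3 -m jog '{"jaw":[5,5],"slide":[[0.025,0.018,0],[0,0,0]],"spin":[0,0]}' >/dev/null; python3 d.py
python3 -m jog '{"jaw":[5,5],"slide":[[0.025,0.018,0],[0,0,0]],"spin":[0,0]}' >/dev/null; python3 d.py
python3 -m jog '{"jaw":[5,5],"slide":[[0.025,0.018,0],[0,0,0]],"spin":[0,0]}' >/dev/null; python3 d.py
```

```text
t55.7 psi -127.6 r 40.0  Ftan -9.9 Frad -1.4 z 42.5 w 15.3
t55.9 psi -127.7 r 39.9  Ftan -7.7 Frad -1.5 z 42.5 w 14.9
t56.1 psi -127.8 r 39.9  Ftan -5.1 Frad -1.6 z 42.6 w 14.8
t56.3 psi -127.9 r 39.9  Ftan -2.1 Frad -1.1 z 42.5 w 14.7
```

```bash
python3 -m jog '{"jaw":[5,5],"slide":[[0.017,0.013,0],[0,0,0]],"spin":[0,0]}' >/dev/null; python3 d.py
python3 -m jog '{"jaw":[34,34,34,34,34],"slide":[[0,0,0],[0,0,0],[0,0,0],[0,0,0],[0,0,0]],"spin":[0,0,0,0,0]}' >/dev/null; python3 d.py
python3 -m jog '{"jaw":[34,34,34,34,34,34,34,34,34],"slide":[[0,0,-0.4],[0,0,-0.6],[0,0,-0.9],[0,0,-0.9],[0,0,-0.9],[0,0,-0.9],[0,0,-0.9],[0,0,-0.9],[0,0,-0.9]],"spin":[0,0,0,0,0,0,0,0,0]}' >/dev/null
python3 -m jog '{"jaw":[34,34,34,34,34,34,34,34,34,34],"slide":[[0.3,0.9,-0.5],[0.3,0.9,-0.5],[0.3,0.9,-0.5],[0.3,0.9,0],[0.3,0.9,0],[0.3,0.9,0],[0.3,0.9,0],[0.3,0.9,0],[0,0.9,0],[0,0,0]],"spin":[0,0,0,0,0,0,0,0,0,0]}'
python3 -c "
from h import *
f=np.hstack([env.grab_frame('top')[130:330,230:430],env.grab_frame('side')[110:310,220:420]])[:,:,::-1]
cv2.imwrite('pics/both8.png',cv2.resize(f,None,fx=2,fy=2,interpolation=cv2.INTER_CUBIC))"
```

```text
t56.5 psi -128.0 r 39.9  Ftan -1.4 Frad 0.6 z 42.5 w 14.6
t57.0 psi -126.5 r 40.3  Ftan 0.4 Frad 0.6 z 42.1 w 33.9
time_s: 58.9
ee_pos: [455.2, 198.2, 307.0]
ee_rot: [179.9, 0.0, 173.9]
force: [0.6, -0.2, -0.4]
gripper_width: 34.0
gripper_force: 0.0
```

View pics/both8.png

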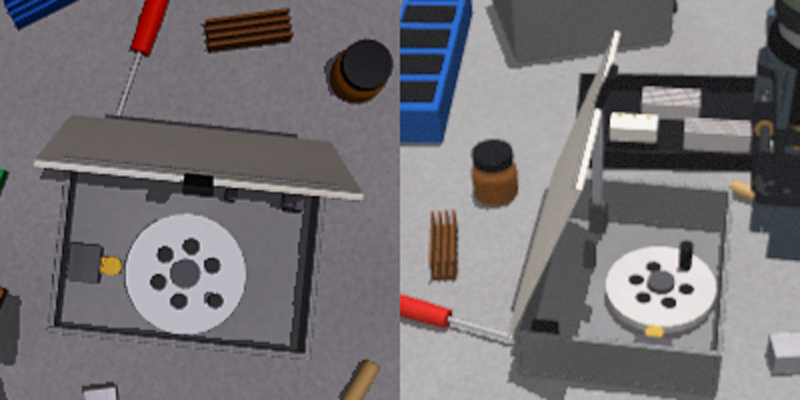

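The lid rests on the upright stay, the parts are in the tray, and the knob stands at (214,300) in the left half. I'll do one numeric check of its angle and then hand in.

```bash
python3 -c "
from h import *
c=lambda x,y:(230+x/2,130+y/2)
k=onz('top',*c(214.5,299.5),64);w=onz('top',*c(185.5,273),21);d=RH.T@(k-w)[:2];print(d,np.degrees(np.arctan2(d[1],d[0])))
f=env.grab_frame('top')[:,:,::-1];g=cv2.imread('pics/top0.png');D=cv2.absdiff(f,g).max(2)>60
for n,(a,b,e,h) in dict(brush=(370,305,425,380),gauge=(268,318,295,362),driver=(285,118,318,180),jar=(390,148,428,182),spool=(185,148,224,186),flask=(207,335,237,368)).items(): print(n,D[b:h,a:e].sum())
print(env.job_done())"
```

```text
[-25.3385923  -31.79757444] -128.55035526652503
brush 22
gauge 0
driver 0
jar 0
spool 0
flask 342
the job is handed in; nothing more can be done
None
```

I handed the job in at about 59 s, with the sinks and relay in the tray, the lid resting on the upright stay, and the wheel standing within about 1° of the middle of its tight spot. A finger pressed the front wall with up to about 66 N while I searched for that spot. The final image check also showed changed pixels at the flask (probably the arm or its shadow) and a few at the brush; I did not look closer at either.

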